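Change the grinding media in a shaker mill

ROBOT

A 6-joint arm with a two-finger parallel gripper is mounted at the origin on the work surface. World frame = base frame: x ahead of the robot, y to its left, z up, the work surface at z = 0. Lengths are in m, angles in degrees, forces in N, time in s.
With the tool pointing down it reaches from about 0.375 to 0.9 m from the base axis. Payload 3.1 kg.
Tool frame: the origin (TCP) lies at the very end of the fingers, on their centre line; the grasp point (between the pads) lies 19 mm behind it; z points along the fingers, y is the line along which they close (so a half turn about z gives the same grasp; the last joint's range is limited). The gripper opens to 87 mm and grips with 3 to 60 N. Pads are 19 mm wide; open, the fingers measure 117 mm over their backs; the gripper's body (75 mm by 190 mm) begins 51 mm behind the grasp point.
Start: joints at [64.429, 30.224, 82.088, -0, 67.689, -10.227], TCP at [0.165, 0.603, 0.199] pointing down, gripper open.
Joint ranges: [-176.69, 176.69], [-43.24, 126.21], [12.49, 139.97], [-82, 262], [0, 151.66], [-163.58, 163.58]. Speed limits (degrees/s): [159.86, 159.86, 180, 180, 180, 180].

INTERFACE

Orientations are given as a 3x3 rotation matrix whose columns are the frame's x, y, z axes.
In Python, from rig import readout, viewer, ticket gives the robot as it stands.
- The arm moves only by the tool send_rows, never from a script. Its argument "moves" is a list of rows, each a list of 6 numbers: the shift along the tool's x, y, z in units of 250 mm (1.0 is 250 mm), then the turn, a rotation vector about the tool's x, y, z in units of 90 degrees (1.0 is 90 degrees). A call has 1 to 12 rows; each row is the pose to reach, as a shift and turn from the pose commanded when the call began, along the tool's axes at that moment; what a row does not reach only later rows make up. A row lasts 1/10 s, in which the tool goes at most 50 mm and 8.59 degrees, less where a joint would pass 70% of its speed; a pose out of reach is approached as far as the arm can. A call with a number of a shift or a turn outside -1 to 1 is refused whole. A call with a gripper value outside its range is refused whole. "grip" is the opening, from 0 (shut) to 1 (fully open), set as the call begins (left out, the last holds). The fingers move at their own pace and stop on an object; the grip force is fixed at half the most. Time passes only in rows, so rows that repeat a pose let the fingers close. It gives the time, the measured TCP pose, the force, the opening and the grip force at its end, in the units of the state.
- readout.read_state(): the state, without advancing time (a new reading comes with each control period).
- viewer.capture(name): name is "scene" or "top" or "wrist"; returns (picture, depth): 420x560x3 uint8, red, green, blue; 420x560 float32, m along the optical axis (not along the pixel's ray), 0 where there is no reading.
- viewer.camera_info(name): a dict with "fx", "fy", "cx", "cy" (pixels), "R" (3x3) and "t" (3): a world point X has camera coordinates R X + t; the wrist camera has in their place "tool_from_camera" (4x4, takes a point from camera to tool coordinates, whose origin is the TCP and whose axes are the flange's). Camera axes: x right, y down, z forward; pixel columns grow to the right and rows downward; lengths in m; the calibration is good to about 2 mm. A picture is of the moment at which its call begins: read the wrist's pose just before it. camera_info takes no time and is no camera call.
- ticket.hand_in(): hands the job in; it is judged then, once.
The state is a dict: "time_s": time; "joint_positions": joint angles; "qvel": joint speeds; "tau": joint torques, N m; "position": TCP position; "tcp_rot": TCP orientation; "force": force on the tool from outside, world axes, zero at the start; "moment": the same for the moment, N m; "opening": opening from 0.0 (shut) to 1.0 (fully open); "grasp_force": force on a finger pad.
Only numpy, scipy, OpenCV 4.12 (cv2) and the standard library are available. Lean on these libraries where they do the work, as an engineer would, in place of code of your own. Each camera call takes 0.05 s, during which the arm holds its last target. There are 200 camera calls.

TASK

Change the media in the bench mill: tip all the used steel balls out of the beaker into the white wash bowl and stand the empty beaker back upright on its cork coaster, and drop every ceramic puck from the rubber mat into a pocket of the mill's block, one puck to a pocket, lying flat and fully down. When all that is done, press the start button on the mill, and leave the jar and the tip box where they are.

Things in the scene. Friction and masses are not known exactly. Their poses are not given: they have to be found in the camera images.
- pocket0 (a point): Centre of a puck seated in pocket 0 of the mill: on the pocket's axis, 2 mm below its mouth, 71 mm above the bench; z up. The round pockets are all alike: 28 mm across, 10 mm deep, flat black floor, mouth flush with the block's top; a seated puck stands 6 mm out.
- pocket1 (a point): Centre of a puck seated in pocket 1 of the mill: on the pocket's axis, 2 mm below its mouth, 71 mm above the bench; z up. Pockets 0, 1, 2 are the row next to the start button, 52 mm apart, 3, 4, 5 the row beyond, 52 mm on. Axes: x from the button across the rows, y along a row from pocket 0 to 2.
- pocket2 (a point): Centre of a puck seated in pocket 2 of the mill: on the pocket's axis, 2 mm below its mouth, 71 mm above the bench; z up. Pockets are bored in a aluminium block 112 (x) x 164 (y) mm, centred between them, its top 73 mm above the bench.
- pocket3 (a point): Centre of a puck seated in pocket 3 of the mill: on the pocket's axis, 2 mm below its mouth, 71 mm above the bench; z up. The block is fixed on the grey base (200 x 190 mm, 45 mm high, centred under a point 1 mm along x from pocket 1) of a bench mill that does not move; on the ledge in front stands the start button.
- pocket4 (a point): Centre of a puck seated in pocket 4 of the mill: on the pocket's axis, 2 mm below its mouth, 71 mm above the bench; z up. See pockets 0 to 3.
- pocket5 (a point): Centre of a puck seated in pocket 5 of the mill: on the pocket's axis, 2 mm below its mouth, 71 mm above the bench; z up. See pockets 0 to 3.
- start (a joint): Start push button, white, round, 26 mm across, 10 mm of it standing clear of a 12 mm high black collar 42 mm across on the mill's ledge; 0 = up, 0.006 m = fully pressed (spring, about 5 N), springs back when let go. Moves straight down.
- start_top (a point): Centre of the top face of the start button (67 mm above the bench when up).
- puck0: Grinding puck: white ceramic short cylinder, 24 mm across, 16 mm high, 30 to 55 g. Origin: its centre; z along its axis. At the start it stands on its flat face on the fixed black rubber mat (230 x 170 mm, 3 mm thick), pucks about 70 mm apart. Some starts have fewer pucks: absent ones read None.
- puck1: Grinding puck: white ceramic short cylinder, 24 mm across, 16 mm high, 30 to 55 g. Origin: its centre; z along its axis. At the start it stands on its flat face on the fixed black rubber mat (230 x 170 mm, 3 mm thick), pucks about 70 mm apart. Some starts have fewer pucks: absent ones read None.
- puck2: Grinding puck: white ceramic short cylinder, 24 mm across, 16 mm high, 30 to 55 g. Origin: its centre; z along its axis. At the start it stands on its flat face on the fixed black rubber mat (230 x 170 mm, 3 mm thick), pucks about 70 mm apart. Some starts have fewer pucks: absent ones read None.
- puck3: Grinding puck: white ceramic short cylinder, 24 mm across, 16 mm high, 30 to 55 g. Origin: its centre; z along its axis. At the start it stands on its flat face on the fixed black rubber mat (230 x 170 mm, 3 mm thick), pucks about 70 mm apart. Some starts have fewer pucks: absent ones read None.
- puck4: Grinding puck: white ceramic short cylinder, 24 mm across, 16 mm high, 30 to 55 g. Origin: its centre; z along its axis. At the start it stands on its flat face on the fixed black rubber mat (230 x 170 mm, 3 mm thick), pucks about 70 mm apart. Some starts have fewer pucks: absent ones read None.
- puck5: Grinding puck: white ceramic short cylinder, 24 mm across, 16 mm high, 30 to 55 g. Origin: its centre; z along its axis. At the start it stands on its flat face on the fixed black rubber mat (230 x 170 mm, 3 mm thick), pucks about 70 mm apart. Some starts have fewer pucks: absent ones read None.
- coaster: Round cork coaster 100 mm across, 3 mm thick, fixed. Origin: centre of its underside.
- beaker: Straight-sided steel beaker, no handle, 64 mm outside diameter, 85 mm high, wall 3 mm, floor 5 mm, 95 to 160 g, standing on the coaster with the used balls in it. Origin: centre of its underside, z up to its mouth.
- ball0_center (a point): Centre of used steel ball 0, 16 mm across, 17 g, in the beaker at the start (some starts have fewer balls; absent ones read None). Rolls out when the beaker is tipped past level.
- ball1_center (a point): Centre of used steel ball 1, 16 mm across, 17 g, in the beaker at the start (some starts have fewer balls; absent ones read None). Rolls out when the beaker is tipped past level.
- ball2_center (a point): Centre of used steel ball 2, 16 mm across, 17 g, in the beaker at the start (some starts have fewer balls; absent ones read None). Rolls out when the beaker is tipped past level.
- ball3_center (a point): Centre of used steel ball 3, 16 mm across, 17 g, in the beaker at the start (some starts have fewer balls; absent ones read None). Rolls out when the beaker is tipped past level.
- ball4_center (a point): Centre of used steel ball 4, 16 mm across, 17 g, in the beaker at the start (some starts have fewer balls; absent ones read None). Rolls out when the beaker is tipped past level.
- bowl: White ceramic wash bowl, loose, 0.7 kg, 136 mm across the rim, 104 mm across the foot, 60 mm high, wall 4 mm, floor 5 mm. Origin: centre of its underside.
- jar: Bystander: closed glass jar 72 mm across, 115 mm high. Origin: centre of its underside.
- tipbox: Bystander: closed pipette-tip box 85 (x) x 125 (y) x 72 mm, blue with a clear lid. Origin: centre of its underside.

How it is judged (in metres and radians):
On the way, in this order (a step that is already met when the one before it is completed fails the run):
1. all used balls are in the bowl, the beaker stands upright on the coaster, and every puck is seated in a pocket ((distance between puck0 and pocket0 below 0.006 m or distance between puck0 and pocket1 below 0.006 m or distance between puck0 and pocket2 below 0.006 m or distance between puck0 and pocket3 below 0.006 m or distance between puck0 and pocket4 below 0.006 m or distance between puck0 and pocket5 below 0.006 m) and angle between the z axis of each of puck0, puck1, puck2, puck3, puck4, puck5 and the z axis of pocket0, either way round below 0.2 rad and (distance between puck1 and pocket0 below 0.006 m or distance between puck1 and pocket1 below 0.006 m or distance between puck1 and pocket2 below 0.006 m or distance between puck1 and pocket3 below 0.006 m or distance between puck1 and pocket4 below 0.006 m or distance between puck1 and pocket5 below 0.006 m) and (distance between puck2 and pocket0 below 0.006 m or distance between puck2 and pocket1 below 0.006 m or distance between puck2 and pocket2 below 0.006 m or distance between puck2 and pocket3 below 0.006 m or distance between puck2 and pocket4 below 0.006 m or distance between puck2 and pocket5 below 0.006 m) and (distance between puck3 and pocket0 below 0.006 m or distance between puck3 and pocket1 below 0.006 m or distance between puck3 and pocket2 below 0.006 m or distance between puck3 and pocket3 below 0.006 m or distance between puck3 and pocket4 below 0.006 m or distance between puck3 and pocket5 below 0.006 m) and (distance between puck4 and pocket0 below 0.006 m or distance between puck4 and pocket1 below 0.006 m or distance between puck4 and pocket2 below 0.006 m or distance between puck4 and pocket3 below 0.006 m or distance between puck4 and pocket4 below 0.006 m or distance between puck4 and pocket5 below 0.006 m) and (distance between puck5 and pocket0 below 0.006 m or distance between puck5 and pocket1 below 0.006 m or distance between puck5 and pocket2 below 0.006 m or distance between puck5 and pocket3 below 0.006 m or distance between puck5 and pocket4 below 0.006 m or distance between puck5 and pocket5 below 0.006 m) and horizontal distance between each of ball0_center, ball1_center, ball2_center, ball3_center, ball4_center and bowl below 0.065 m and z of ball0_center in the frame of bowl between 0 and 0.05 m and z of ball1_center in the frame of bowl between 0 and 0.05 m and z of ball2_center in the frame of bowl between 0 and 0.05 m and z of ball3_center in the frame of bowl between 0 and 0.05 m and z of ball4_center in the frame of bowl between 0 and 0.05 m and horizontal distance between beaker and coaster below 0.03 m and angle between beaker's own z axis and vertical below 0.1 rad and z of beaker in the frame of coaster below 0.008 m), for 0.2 s.
2. then the start button is pressed down (value of joint start above 0.004 m).
At the end, for the whole second after the job is handed in: Each puck's centre within 6 mm of a seated place, axis within 0.2 rad (one per pocket, flat, down); balls inside the bowl; beaker upright (0.1 rad) on the coaster within 30 mm of its centre; button then pressed 4 mm or more and up again; pucks and beaker at rest (all of step 1 and value of joint start below 0.002 m and linear speed of each of puck0, puck1, puck2, puck3, puck4, puck5, beaker below 0.05 m/s); the robot touches nothing.
It fails at once if the jar is shifted more than 30 mm (distance of jar from where it was at the start of the episode above 0.03 m).
It fails at once if the tipbox is shifted more than 30 mm (distance of tipbox from where it was at the start of the episode above 0.03 m).
Of puck0, puck1, puck2, puck3, puck4, puck5 only 4 to 6 are there at a start; the rules pass over those that are not, and their reading is None.
Of ball0, ball1, ball2, ball3, ball4 only 3 to 5 are there at a start; the rules pass over those that are not, and their reading is None.
At some moment in a run one of puck0, puck1, puck2, puck3, puck4, puck5 may be knocked a few centimetres aside while the robot is not near it.
It also fails if it takes over 200 s, if anything falls off the work surface, if the arm or the gripper's body presses on something with over 40 N, if the wrist force passes 120 N, or if a joint passes its speed limit or range.

## Working session

There is one attempt and no reset: what is moved stays moved. The work goes in short steps, Python scripts to look and compute and a tool call to move; the robot and the scene stay as the last step left them, time stands still between calls to the robot, and variables do not carry over. Pictures are saved under pics/ and viewed, at most 14 in all, crops included, and the job is handed in when it is done.

Besides the shell and the picture viewer there is one more tool, called as name([rows], argument=value, ...), one row to a line, values as JSON. send_rows: Moves the arm, as the interface text tells. Shifts and turns lie within -1 to 1; 1 stands for 250 mm of shift or 90 degrees of turn. Its arguments: {"type":"object","properties":{"moves":{"type":"array"},"grip":{"type":"number"}},"required":["moves"]}

```bash
mkdir -p pics; ls; cat > h.py <<'E'
import numpy as np, cv2
from rig import readout, viewer, ticket
def cap(n,save=None):
    s=readout.read_state(); im,d=viewer.capture(n); c=viewer.camera_info(n)
    K=np.array([[c['fx'],0,c['cx']],[0,c['fy'],c['cy']],[0,0,1]])
    if 'R' in c: R=np.array(c['R']).T; o=-R@np.array(c['t'])
    else:
        T=np.array(c['tool_from_camera']); Rt=np.array(s['tcp_rot']); R=Rt@T[:3,:3]; o=Rt@T[:3,3]+np.array(s['position'])
    if save: cv2.imwrite('pics/'+save,im[:,:,::-1])
    return im,d,K,R,o
def onplane(uv,z,K,R,o):
    r=R@np.linalg.inv(K)@np.array([uv[0],uv[1],1.]); return o+r*(z-o[2])/r[2]
def depthpts(d,K,R,o):
    v,u=np.mgrid[:d.shape[0],:d.shape[1]]
    P=np.stack([(u-K[0,2])/K[0,0]*d,(v-K[1,2])/K[1,1]*d,d],-1)
    return P@R.T+o
def circ(p):  # least squares circle, xy
    A=np.c_[2*p[:,:2],np.ones(len(p))]; s=np.linalg.lstsq(A,(p[:,:2]**2).sum(1),rcond=None)[0]
    return s[0],s[1],np.sqrt(s[2]+s[0]**2+s[1]**2)
E
python3 - <<'E'
from h import *
s=readout.read_state(); print(np.round(s['position'],4),np.round(s['tcp_rot'],3),s['opening'],s['time_s'])
for n in('top','scene','wrist'):
    im,d,K,R,o=cap(n,n+'0.png'); print(n,K[0],o.round(3),R[:,2].round(2)); np.savez(n+'0.npz',im=im,d=d,K=K,R=R,o=o)
E
```

```text
pics
[0.165  0.602  0.1981] [[-0.964  0.265 -0.001]
 [ 0.265  0.964 -0.002]
 [ 0.    -0.002 -1.   ]] 1.0031364099418272 0.0
top [460.15663153   0.         275.93904759] [ 4.750e-01 -1.000e-03  1.112e+00] [ 0.1   0.02 -0.99]
scene [501.07179212   0.         281.73901838] [ 1.27  -0.721  1.092] [-0.48  0.51 -0.72]
wrist [331.04059999   0.         278.94211314] [0.097 0.621 0.383] [ 0.25 -0.07 -0.97]
```

View pics/top0.png

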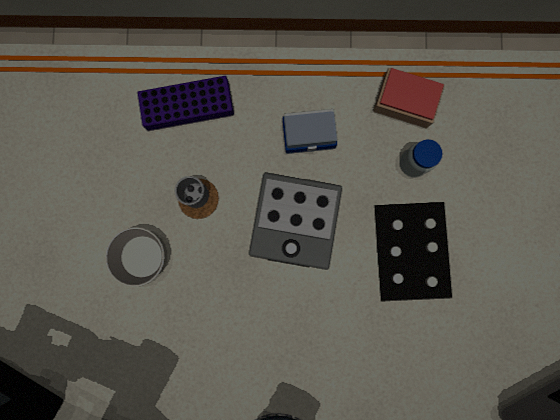

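View pics/scene0.png

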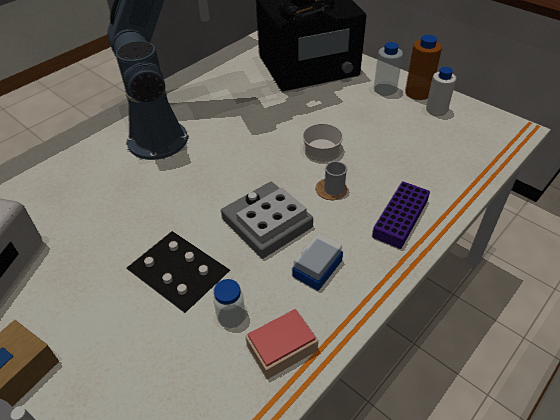

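The top view shows the six pucks at about (398,224) to (432,282), the pockets around (298,207) and the button at (291,248). The beaker is at (192,190) on its coaster at (199,198), and the bowl is at (138,255). The scene view agrees. The jar is at (427,155) and the tip box at (310,131).

```bash
cat > m.py <<'E'
from h import *
def load(n): z=np.load(n+'0.npz'); return [z[k] for k in('im','d','K','R','o')]
def blobs(mask,lo,hi):
    n,l,s,c=cv2.connectedComponentsWithStats(mask.astype(np.uint8)); return [(tuple(c[i].round(1)),s[i,4]) for i in range(1,n) if lo<s[i,4]<hi]
def tri(a,A,b,B):
    r=[]
    for p,(K,R,o) in((a,A),(b,B)):
        v=R@np.linalg.inv(K)@np.array([*p,1.]); r.append((v/np.linalg.norm(v),o))
    M=sum(np.eye(3)-np.outer(v,v) for v,o in r); y=sum((np.eye(3)-np.outer(v,v))@o for v,o in r); return np.linalg.solve(M,y)
im,d,*C=load('top'); im2,d2,*C2=load('scene')
P=depthpts(d,*C); P2=depthpts(d2,*C2)
g=im.min(2); g2=im2.min(2)
def roi(g,x0,y0,x1,y1): m=np.zeros(g.shape,bool); m[y0:y1,x0:x1]=1; return m
def proj(X,K,R,o): q=K@(R.T@(X-o)); return q[:2]/q[2]
def match(bt,bs,z):
    for c,a in bt:
        w=onplane(c,z,*C); e=proj(w,*C2); b=min(bs,key=lambda b:np.hypot(*(np.array(b[0])-e)))
        print(c,a,'plane',w.round(4),'scene',b[0],b[1],'tri',tri(c,C,b[0],C2).round(4))
print('pucks');match(blobs(roi(g,378,205,450,298)&(g>110),40,300),blobs(roi(g2,130,233,228,305)&(g2>110),30,300),.019-.003)
print('pockets');match(blobs(roi(g,262,180,335,232)&(im.max(2)<70),40,300),blobs(roi(g2,235,190,305,235)&(im2.max(2)<70),20,300),.073)
print('button');match(blobs(roi(g,280,238,302,260)&(g>140),40,300),blobs(roi(g2,240,187,262,206)&(g2>140),20,300),.067)
for n,Q,zl,zh,b in(('bowltop',P,.052,.07,[.3,.5,.2,.6]),('bowlsc',P2,.052,.07,[.3,.6,.2,.55]),):
    pass
for nm,Q,D in(('top',P,d),('scene',P2,d2)):
    ok=D>0
    print(nm,'table z',np.median(Q[ok&(abs(Q[...,0]-.6)<.3)&(abs(Q[...,1])<.4)][:,2]).round(4))
    for n,x0,y0,x1,y1,lo,hi in(('bowl',100,215,175,295,.05,.075),('beaker',170,165,222,222,.078,.1),('mat',370,200,455,305,-.01,.012),('block',250,170,345,270,.066,.08),('tipbox',275,105,345,160,.05,.1),('jar',395,130,445,180,.06,.14)):
        if nm=='top': m=ok&roi(g,x0,y0,x1,y1)
        else:
            B=[onplane(p,.05,*C) for p in((x0,y0),(x1,y1))]
            m=ok&(Q[...,0]<B[0][0])&(Q[...,0]>B[1][0])&(Q[...,1]<B[0][1])&(Q[...,1]>B[1][1])
        p=Q[m]; p=p[(p[:,2]>lo)&(p[:,2]<hi)]
        if len(p)>10: print(n,len(p),'z',np.percentile(p[:,2],[5,50,95]).round(4),'circ',np.round(circ(p),4),'min',p.min(0).round(3),'max',p.max(0).round(3))
# coaster
hsv=cv2.cvtColor(im,cv2.COLOR_RGB2HSV); m=roi(g,170,165,225,225)&(hsv[...,1]>110)
c=max(cv2.findContours(m.astype(np.uint8),0,2)[0],key=cv2.contourArea)
w=np.array([onplane(q[0],.003,*C) for q in c]); print('coaster',np.round(circ(w),4),w.min(0).round(3),w.max(0).round(3))
E
python3 m.py
```

```text
pucks
(np.float64(395.3), np.float64(251.1)) 47 plane [ 0.4898 -0.2683  0.016 ] scene (np.float64(188.6), np.float64(254.9)) 44 tri [ 0.4897 -0.2686  0.015 ]
(np.float64(397.6), np.float64(278.4)) 49 plane [ 0.426  -0.2733  0.016 ] scene (np.float64(172.5), np.float64(244.1)) 43 tri [ 0.426  -0.2735  0.015 ]
pockets
(np.float64(262.9), np.float64(187.3)) 50 plane [0.6282 0.0457 0.073 ] scene (np.float64(291.1), np.float64(207.1)) 51 tri [0.6192 0.0339 0.0606]
(np.float64(312.3), np.float64(183.4)) 260 plane [ 0.6391 -0.0668  0.073 ] scene (np.float64(287.0), np.float64(223.9)) 288 tri [ 0.647  -0.0574  0.0787]
(np.float64(277.0), np.float64(193.2)) 120 plane [0.6152 0.0133 0.073 ] scene (np.float64(291.1), np.float64(207.1)) 51 tri [0.6157 0.0134 0.0697]
(np.float64(299.5), np.float64(197.1)) 122 plane [ 0.6071 -0.0381  0.073 ] scene (np.float64(276.9), np.float64(215.9)) 51 tri [ 0.6079 -0.0379  0.0691]
(np.float64(322.0), np.float64(201.0)) 120 plane [ 0.5991 -0.0893  0.073 ] scene (np.float64(262.0), np.float64(224.8)) 53 tri [ 0.5998 -0.0894  0.0692]
(np.float64(273.2), np.float6
[... 1385 characters left out ...]
 0.264 0.05 ] max [0.537 0.404 0.065]
beaker 157 z [0.0788 0.0854 0.0902] circ [0.6206 0.2091 0.0308] min [0.587 0.174 0.078] max [0.655 0.246 0.092]
mat 4399 z [-0.0015  0.0026  0.0069] circ [ 0.4918 -0.2994  0.0886] min [ 0.371 -0.394 -0.007] max [ 0.606 -0.202  0.012]
block 1604 z [0.0675 0.0727 0.0767] circ [ 0.5833 -0.0378  0.0607] min [ 0.484 -0.126  0.066] max [0.653 0.054 0.08 ]
tipbox 1260 z [0.0559 0.0716 0.0753] circ [ 0.7788 -0.0679  0.0431] min [ 0.733 -0.126  0.05 ] max [ 0.822 -0.002  0.079]
jar 898 z [0.0666 0.1122 0.1176] circ [ 0.7126 -0.3235  0.0259] min [ 0.676 -0.357  0.06 ] max [ 0.745 -0.288  0.122]
coaster [0.6086 0.2056 0.0432] [0.561 0.16  0.003] [0.656 0.252 0.003]
```

```bash
cat >> h.py <<'E'
from scipy.spatial.transform import Rotation as Ro
def Rdown(a):  # tool y at world angle a deg, z down
    a=np.radians(a); y=np.array([np.cos(a),np.sin(a),0]); z=np.array([0,0,-1.]); return np.c_[np.cross(y,z),y,z]
def go(*tgts):
    "successive targets (xyz,R): print rows, each from the one before"
    s=readout.read_state(); p=np.array(s['position']); Rc=np.array(s['tcp_rot'])
    for x,R in tgts:
        R=Rc if R is None else R
        v=Ro.from_matrix(Rc.T@R).as_rotvec(degrees=True)/90; dp=Rc.T@(np.array(x)-p)/.25
        print('row',np.r_[dp,v].round(3).tolist(),'n>=',int(np.ceil(max(np.linalg.norm(dp)*5,np.linalg.norm(v)*90/8.59))))
        p,Rc=np.array(x),R
E
cat >> m.py <<'E'
print('---')
print('pucks');match(blobs(roi(g,378,205,450,298)&(g>85),25,300),blobs(roi(g2,130,233,228,305)&(g2>85),25,300),.019)
for t in(90,110,130): print('button',blobs(roi(g,280,238,302,260)&(g>t),20,200),blobs(roi(g2,240,187,262,206)&(g2>t),10,300))
go(([.33,.44,.2],Rdown(42)),([.45,.24,.2],Rdown(12)),([.5,0,.2],Rdown(-8.8)),([.49,-.25,.2],Rdown(-8.8)))
E
python3 m.py | sed -n '/---/,$p'
```

```text
---
pucks
(np.float64(447.8), np.float64(222.2)) 135 plane [ 0.5603 -0.392   0.019 ] scene (np.float64(181.4), np.float64(287.4)) 59 tri [ 0.5674 -0.3712  0.0465]
(np.float64(430.1), np.float64(223.0)) 68 plane [ 0.5577 -0.3502  0.019 ] scene (np.float64(181.4), np.float64(287.4)) 59 tri [ 0.558  -0.3514  0.0151]
(np.float64(397.2), np.float64(224.5)) 72 plane [ 0.5527 -0.2725  0.019 ] scene (np.float64(202.8), np.float64(268.2)) 50 tri [ 0.553  -0.2733  0.0151]
(np.float64(432.0), np.float64(246.8)) 72 plane [ 0.5015 -0.3539  0.019 ] scene (np.float64(166.7), np.float64(276.5)) 55 tri [ 0.5017 -0.3549  0.0152]
(np.float64(395.4), np.float64(251.0)) 73 plane [ 0.49   -0.2678  0.019 ] scene (np.float64(188.7), np.float64(254.8)) 49 tri [ 0.49   -0.2686  0.0157]
(np.float64(397.6), np.float64(278.1)) 74 plane [ 0.4268 -0.2725  0.019 ] scene (np.float64(172.7), np.float64(243.9)) 47 tri [ 0.4267 -0.2731  0.0162]
(np.float64(431.8), np.float64(281.4)) 73 plane [ 0.4207 -0.3522  0.019 ] scene (np.float64(148.3), np.float64(260.0)) 49 tri [ 0.4206 -0.3533  0.0154]
button [((np.float64(290.6), np.float64(247.8)), np.int32(85))] [((np.float64(247.8), np.float64(191.5)), np.int32(165)), ((np.float64(257.2), np.float64(202.9)), np.int32(47))]
button [((np.float64(291.0), np.float64(247.9)), np.int32(70))] [((np.float64(247.8), np.float64(191.5)), np.int32(161)), ((np.float64(256.9), np.float64(203.1)), np.int32(44))]
button [] [((np.float64(247.5), np.float64(191.3)), np.int32(145)), ((np.float64(256.9), np.float64(203.0)), np.int32(40))]
row [-0.808, -0.451, -0.006, -0.001, 0.0, 0.363] n>= 5
row [-0.916, -0.179, 0.0, 0.0, 0.0, 0.333] n>= 5
row [-0.981, -0.004, 0.0, 0.0, 0.0, 0.231] n>= 5
row [-0.994, 0.113, 0.0, 0.0, 0.0, 0.0] n>= 6
```

send_rows([
  [-0.808, -0.451, 0, 0, 0, 0.363],
  [-0.808, -0.451, 0, 0, 0, 0.363],
  [-0.808, -0.451, 0, 0, 0, 0.363],
  [-0.808, -0.451, 0, 0, 0, 0.363],
  [-0.808, -0.451, 0, 0, 0, 0.363],
  [-0.808, -0.451, 0, 0, 0, 0.363],
  [-0.808, -0.451, 0, 0, 0, 0.363],
], grip=0.6)

```text
time_s: 0.85
position: [0.3305, 0.4401, 0.1989]
tcp_rot: [[-0.667, 0.745, -0.001], [0.745, 0.667, 0.0], [0.001, -0.001, -1.0]]
force: [-1.1, 0.0, -0.2]
opening: 0.608
grasp_force: 0.0
```

send_rows([
  [-0.916, -0.179, 0, 0, 0, 0.333],
  [-0.916, -0.179, 0, 0, 0, 0.333],
  [-0.916, -0.179, 0, 0, 0, 0.333],
  [-0.916, -0.179, 0, 0, 0, 0.333],
  [-0.916, -0.179, 0, 0, 0, 0.333],
  [-0.916, -0.179, 0, 0, 0, 0.333],
  [-0.916, -0.179, 0, 0, 0, 0.333],
])

```text
time_s: 1.55
position: [0.4497, 0.2412, 0.1989]
tcp_rot: [[-0.208, 0.978, -0.001], [0.978, 0.208, 0.001], [0.001, -0.001, -1.0]]
force: [-0.6, 0.2, -0.8]
opening: 0.598
grasp_force: 0.0
```

send_rows([
  [-0.981, 0, 0, 0, 0, 0.231],
  [-0.981, 0, 0, 0, 0, 0.231],
  [-0.981, 0, 0, 0, 0, 0.231],
  [-0.981, 0, 0, 0, 0, 0.231],
  [-0.981, 0, 0, 0, 0, 0.231],
  [-0.981, 0, 0, 0, 0, 0.231],
  [-0.981, 0, 0, 0, 0, 0.231],
  [-0.981, 0, 0, 0, 0, 0.231],
])

```text
time_s: 2.35
position: [0.5005, 0.0029, 0.1988]
tcp_rot: [[0.15, 0.989, -0.001], [0.989, -0.15, 0.001], [0.001, -0.001, -1.0]]
force: [-0.3, 0.2, -0.9]
opening: 0.596
grasp_force: 0.0
```

```bash
python3 - <<'E'
from h import *
s=readout.read_state(); print(s['time_s'],np.round(s['position'],4),np.round(s['joint_positions'],2)); print(np.round(s['tcp_rot'],4))
im,d,K,R,o=cap('wrist','w1.png')
np.savez('wmill.npz',im=im,d=d,K=K,R=R,o=o)
go(([.48,-.24,.2],Rdown(-8.8)),)
E
```

```text
2.35 [0.5005 0.0029 0.1988] [-1.251e+01  2.072e+01  9.963e+01  5.000e-02  5.974e+01 -3.920e+00]
[[ 1.497e-01  9.887e-01 -1.200e-03]
 [ 9.887e-01 -1.497e-01  1.000e-03]
 [ 8.000e-04 -1.400e-03 -1.000e+00]]
row [-0.973, 0.064, -0.005, -0.001, -0.0, 0.002] n>= 5
```

View pics/w1.png

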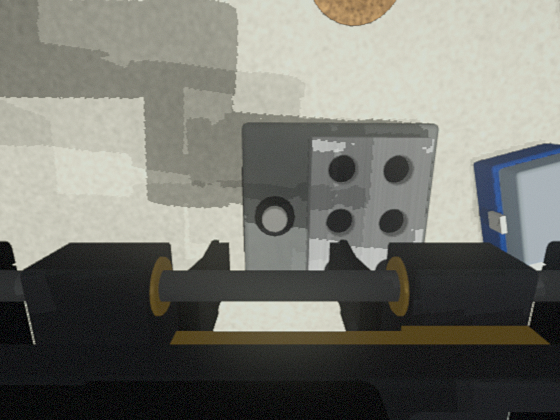

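The wrist view shows four pockets at (342,168), (398,169), (340,220), (392,221) and the button at (274,218). The gripper hides everything below about row 240. I'll stand back along tool x to see all of them.

send_rows([
  [-0.55, 0.4, 0, 0, 0, 0],
  [-0.55, 0.4, 0, 0, 0, 0],
  [-0.55, 0.4, 0, 0, 0, 0],
  [-0.55, 0.4, 0, 0, 0, 0],
  [-0.55, 0.4, 0, 0, 0, 0],
  [-0.55, 0.4, 0, 0, 0, 0],
])

```text
time_s: 3.0
position: [0.5785, -0.1484, 0.1985]
tcp_rot: [[0.151, 0.989, -0.002], [0.989, -0.151, 0.002], [0.001, -0.002, -1.0]]
force: [0.3, -0.1, 0.2]
opening: 0.598
grasp_force: 0.0
```

```bash
python3 - <<'E'
from h import *
s=readout.read_state(); print(s['time_s'],np.round(s['position'],4),np.round(s['joint_positions'],2))
im,d,K,R,o=cap('wrist','w2.png')
np.savez('wmill.npz',im=im,d=d,K=K,R=R,o=o)
go(([.48,-.445,.2],Rdown(-8.8)),)
E
```

```text
3.0 [ 0.5785 -0.1484  0.1985] [-2.512e+01  2.816e+01  8.613e+01  4.000e-02  6.585e+01 -1.646e+01]
row [-1.233, -0.21, -0.006, -0.001, -0.001, 0.002] n>= 7
```

View pics/w2.png

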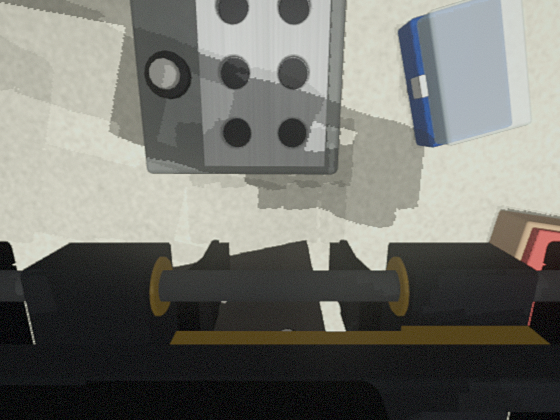

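All six pockets are in view, at (233,8), (294,8), (236,72), (293,72), (237,132) and (292,132), with the button at (165,73). Next is a view of the mat.

send_rows([
  [-0.98, -0.21, 0, 0, 0, 0],
  [-0.98, -0.21, 0, 0, 0, 0],
  [-0.98, -0.21, 0, 0, 0, 0],
  [-0.98, -0.21, 0, 0, 0, 0],
  [-0.98, -0.21, 0, 0, 0, 0],
  [-0.98, -0.21, 0, 0, 0, 0],
  [-0.98, -0.21, 0, 0, 0, 0],
])

```text
time_s: 3.75
position: [0.4894, -0.3835, 0.199]
tcp_rot: [[0.153, 0.988, -0.0], [0.988, -0.153, 0.002], [0.002, -0.001, -1.0]]
force: [1.0, 1.5, 0.1]
opening: 0.601
grasp_force: 0.0
```

send_rows([
  [-0.25, 0, 0, 0, 0, 0],
  [-0.25, 0, 0, 0, 0, 0],
  [-0.25, 0, 0, 0, 0, 0],
  [-0.25, 0, 0, 0, 0, 0],
])

```text
time_s: 4.15
position: [0.4809, -0.4437, 0.1988]
tcp_rot: [[0.151, 0.989, -0.001], [0.989, -0.151, 0.002], [0.002, -0.001, -1.0]]
force: [-0.9, 0.4, -0.4]
opening: 0.6
grasp_force: 0.0
```

```bash
cat > w.py <<'E'
from h import *
def wpucks(C,im,z=.019,thr=150):
    g=im.min(2).copy(); g[238:]=0
    n,l,s,c=cv2.connectedComponentsWithStats((g>thr).astype(np.uint8)); out=[]
    for i in range(1,n):
        r=s[i,2]/s[i,3]
        if 200<s[i,4]<1500 and .7<r<1.4: out.append((c[i].round(1),s[i,4],onplane(c[i],z,*C).round(4)))
    return out
def dark(C,im,z=.073):
    g=im.max(2); m=(g<70).astype(np.uint8); m[200:]=0; n,l,s,c=cv2.connectedComponentsWithStats(m)
    for i in range(1,n):
        if 300<s[i,4]<3000:
            k=cv2.findContours((l==i).astype(np.uint8),0,1)[0][0][:,0]
            w=np.array([onplane(q,z,*C) for q in k]); print(c[i].round(1),s[i,4],'circ',np.round(circ(w),4),s[i,1])
if __name__=='__main__':
    im,d,K,R,o=cap('wrist','w3.png'); C=(K,R,o)
    for t in(100,140): print(t); [print(*q) for q in wpucks(C,im,thr=t)]
    P=depthpts(d,*C); [print('z',P[int(q[0][1]),int(q[0][0])].round(4)) for q in wpucks(C,im,thr=100)]
    z=np.load('wmill.npz'); C2=[z[k] for k in 'KRo']; dark(C2,z['im']); 
    P=depthpts(z['d'],*C2); print('blk z',np.median(P[60:130,262,2]),P[73,165], P[72,236],np.median(P[60:130,140:145,2]))
E
python3 w.py
```

```text
100
[261.4  14.3] 506 [ 0.49  -0.27   0.019]
[324.7  10.7] 513 [ 0.5521 -0.2762  0.019 ]
[199.8  30.3] 490 [ 0.4269 -0.2748  0.019 ]
[338.2  90.9] 445 [ 0.5573 -0.3525  0.019 ]
[285.9 102.6] 398 [ 0.5018 -0.3558  0.019 ]
[210.3 113.1] 443 [ 0.4211 -0.3541  0.019 ]
140
[325.2  10. ] 459 [ 0.5526 -0.2757  0.019 ]
[261.4  14.1] 446 [ 0.49   -0.2698  0.019 ]
[338.3  91. ] 397 [ 0.5574 -0.3526  0.019 ]
[210.1 113. ] 411 [ 0.421 -0.354  0.019]
z [ 0.4896 -0.2692  0.0174]
z [ 0.5516 -0.2754  0.0186]
z [ 0.426  -0.2742  0.0182]
z [ 0.5576 -0.3515  0.0171]
z [ 0.501  -0.3549  0.0175]
z [ 0.4206 -0.3539  0.0178]
[169.6  75.3] 1023 circ [ 0.4982 -0.0247  0.0199] 50
[232.8  75.4] 501 circ [ 0.5554 -0.034   0.0102] 61
[236.6 132.3] 629 circ [ 0.5493 -0.0823  0.0124] 118
[291.8 132.5] 624 circ [ 0.5992 -0.0901  0.0123] 118
blk z 0.07248908805045237 [ 0.49456603 -0.02167621  0.06587735] [ 0.55723363 -0.0299667   0.06243786] 0.043767347831409814
```

View pics/w3.png

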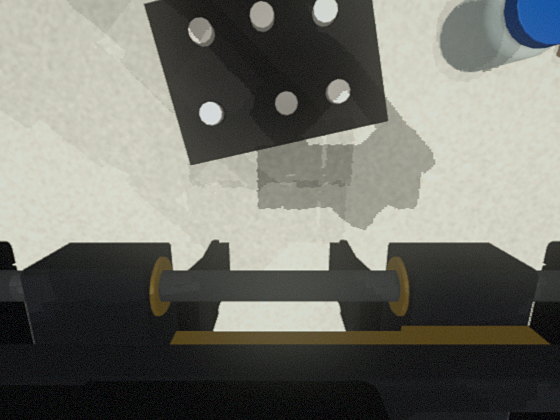

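The mat view shows the six pucks at (200,30), (261,14), (325,11), (210,113), (286,103) and (338,91). Heights read about 18 mm, as expected. The wrist and top views agree within 1–2 mm. I'll take the puck at (0.5575, -0.352) first.

send_rows([
  [0.408, 0.248, 0.3, 0, 0, 0],
  [0.408, 0.248, 0.3, 0, 0, 0],
  [0.408, 0.248, 0.3, 0, 0, 0],
  [0.408, 0.248, 0.45, 0, 0, 0],
  [0.408, 0.248, 0.58, 0, 0, 0],
  [0.408, 0.248, 0.68, 0, 0, 0],
  [0.408, 0.248, 0.745, 0, 0, 0],
  [0.408, 0.248, 0.745, 0, 0, 0],
  [0.408, 0.248, 0.745, 0, 0, 0],
], grip=0.45)

```text
time_s: 5.1
position: [0.5578, -0.3548, 0.0135]
tcp_rot: [[0.152, 0.988, 0.001], [0.988, -0.152, -0.0], [-0.0, 0.001, -1.0]]
force: [0.4, -0.2, 0.3]
opening: 0.451
grasp_force: 0.0
```

send_rows([
  [0, 0, 0, 0, 0, 0],
  [0, 0, 0, 0, 0, 0],
  [0, 0, 0, 0, 0, 0],
  [0, 0, 0, 0, 0, 0],
  [0, 0, 0, 0, 0, 0],
], grip=0.15)

```text
time_s: 5.6
position: [0.5573, -0.3554, 0.0132]
tcp_rot: [[0.153, 0.988, 0.0], [0.988, -0.153, -0.0], [-0.0, 0.0, -1.0]]
force: [-0.1, 0.6, -0.2]
opening: 0.168
grasp_force: 0.0
```

```bash
python3 - <<'E'
from h import *
R=Rdown(-8.8)
go(([.5575,-.3522,.115],R),([.5481,-.12,.115],R))
go(([.5575,-.3522,.115],None),)
E
```

```text
row [0.013, -0.001, -0.407, 0.0, 0.0, 0.0] n>= 3
row [0.912, -0.179, 0.0, 0.0, 0.0, 0.0] n>= 5
row [0.013, -0.001, -0.407, 0.0, 0.0, 0.0] n>= 3
```

No grip force and the opening is 0.168, so the grasp missed. I'll look.

```bash
python3 - <<'E'
from h import *
im,d,K,R,o=cap('scene'); c=im[200:330,90:260]; a=cv2.resize(c,None,fx=3,fy=3)
im,d,K,R,o=cap('wrist'); b=im[:, 100:460]
b=cv2.resize(b,(334,390)); a=cv2.resize(a,(440,390))
cv2.imwrite('pics/m1.png',np.hstack([a,b])[:,:,::-1])
s=readout.read_state(); print(s['opening'],s['grasp_force'],s['force'])
E
```

```text
0.1573844356961381 0.0 [0.64722698 0.14297334 0.18808536]
```

View pics/m1.png

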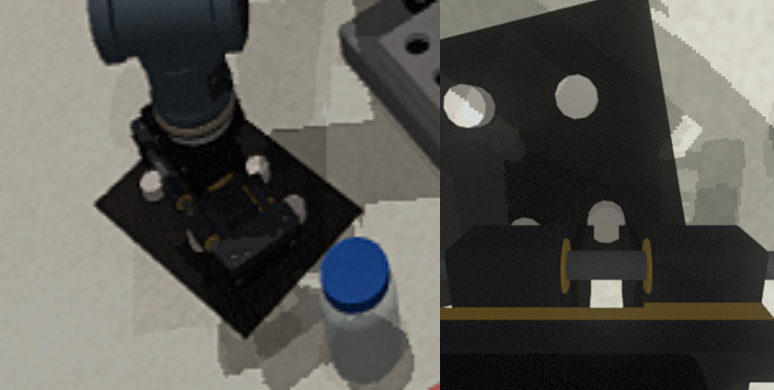

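The puck was squeezed out towards tool +x and now lies just ahead of the fingers. I'll lift, step back and re-measure it.

send_rows([
  [0, 0, -0.3, 0, 0, 0],
  [-0.36, 0, -0.5, 0, 0, 0],
  [-0.36, 0, -0.5, 0, 0, 0],
  [-0.36, 0, -0.5, 0, 0, 0],
  [-0.36, 0, -0.5, 0, 0, 0],
  [-0.36, 0, -0.5, 0, 0, 0],
], grip=0.5)

```text
time_s: 6.3
position: [0.5428, -0.443, 0.1369]
tcp_rot: [[0.153, 0.988, -0.001], [0.988, -0.153, 0.002], [0.002, -0.001, -1.0]]
force: [0.3, 0.1, -0.9]
opening: 0.491
grasp_force: 0.0
```

```bash
python3 - <<'E'
from w import *
s=readout.read_state(); print(s['time_s'],np.round(s['position'],4))
im,d,*C=cap('wrist','w4.png')
[print(*q) for q in wpucks(C,im,thr=90)]
im,d,*C=cap('top','t4.png'); g=im.min(2); m=np.zeros(g.shape,np.uint8); m[205:298,378:450]=(g>85)[205:298,378:450]
n,l,s,c=cv2.connectedComponentsWithStats(m); print([(c[i].round(1),s[i,4],onplane(c[i],.019,*C).round(4)) for i in range(1,n) if s[i,4]>25])
E
```

```text
6.3 [ 0.5428 -0.443   0.1369]
[184.2   9.5] 571 [ 0.4907 -0.274   0.019 ]
[111.1  24.6] 859 [ 0.4285 -0.2756  0.019 ]
[279.8  96.3] 604 [ 0.5576 -0.3525  0.019 ]
[218.  110.7] 640 [ 0.5022 -0.356   0.019 ]
[130.2 123.2] 717 [ 0.4231 -0.3544  0.019 ]
[(array([447., 212.]), np.int32(62), array([ 0.5847, -0.3905,  0.019 ])), (array([432.1, 247.1]), np.int32(69), array([ 0.5009, -0.3541,  0.019 ])), (array([397.2, 277.5]), np.int32(62), array([ 0.4281, -0.2716,  0.019 ]))]
```

View pics/w4.png

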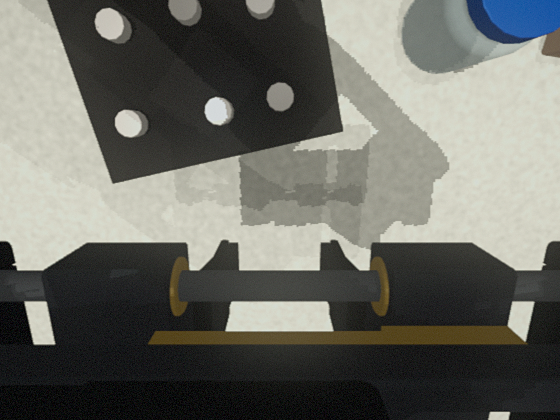

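The view shows that the puck never moved: it is at (280,96), world (0.5576, -0.3525). So the fingers closed around it without touching. I'll check the finger geometry in tool coordinates from wrist depth, and project the TCP into the picture.

```bash
python3 - <<'E'
from h import *
im,d=viewer.capture('wrist'); c=viewer.camera_info('wrist'); T=np.array(c['tool_from_camera']); print(T.round(4))
v,u=np.mgrid[:420,:560]; P=np.stack([(u-c['cx'])/c['fx']*d,(v-c['cy'])/c['fy']*d,d],-1)@T[:3,:3].T+T[:3,3]
Ti=np.linalg.inv(T)
for q in([0,0,0],[0,0,-.019],[0,.02,0],[0,0,-.07]):
    p=Ti[:3,:3]@np.array(q)+Ti[:3,3]; print(q,(c['fx']*p[0]/p[2]+c['cx']).round(1),(c['fy']*p[1]/p[2]+c['cy']).round(1))
for r in range(232,345,9): print(r,[(int(x),tuple((P[r,x]*1000).round().astype(int))) for x in range(190,385,16)])
s=readout.read_state(); print(s['position'],s['opening'])
E
```

```text
[[-5.000e-04 -9.664e-01 -2.569e-01  7.030e-02]
 [ 1.000e+00 -6.000e-04  4.000e-04  0.000e+00]
 [-6.000e-04 -2.569e-01  9.664e-01 -1.850e-01]
 [ 0.000e+00  0.000e+00  0.000e+00  1.000e+00]]
[0, 0, 0] 278.8 244.0
[0, 0, -0.019] 278.8 256.5
[0, 0.02, 0] 312.4 243.9
[0, 0, -0.07] 278.8 308.0
232 [(190, (np.int64(-39), np.int64(-91), np.int64(138))), (206, (np.int64(-39), np.int64(-74), np.int64(136))), (222, (np.int64(-39), np.int64(-58), np.int64(139))), (238, (np.int64(-39), np.int64(-42), np.int64(137))), (254, (np.int64(-39), np.int64(-25), np.int64(136))), (270, (np.int64(-39), np.int64(-9), np.int64(136))), (286, (np.int64(-39), np.int64(7), np.int64(137))), (302, (np.int64(-38), np.int64(24), np.int64(135))), (318, (np.int64(-39), np.int64(40), np.int64(136))), (334, (np.int64(-39), np.int64(57), np.int64(137))), (350, (np.int64(-39), np.int64(73), np.int64(136))), (366, (np.int64(-38), np.int64(89), np.int64(135))), (382, (np.int64(-39), np.int64(105), np.int64(136)))]
241 [(190, (np.int64(-49), np.int64(-91), np.int64(136))), (206, (np.int64(-49), np.int64(-75), np.int64(137))),
[... 7593 characters left out ...]
122))), (206, (np.int64(24), np.int64(-16), np.int64(-122))), (222, (np.int64(23), np.int64(-13), np.int64(-121))), (238, (np.int64(23), np.int64(-9), np.int64(-121))), (254, (np.int64(24), np.int64(-5), np.int64(-122))), (270, (np.int64(24), np.int64(-2), np.int64(-122))), (286, (np.int64(23), np.int64(2), np.int64(-121))), (302, (np.int64(24), np.int64(5), np.int64(-122))), (318, (np.int64(23), np.int64(9), np.int64(-121))), (334, (np.int64(23), np.int64(12), np.int64(-121))), (350, (np.int64(24), np.int64(16), np.int64(-122))), (366, (np.int64(24), np.int64(19), np.int64(-122))), (382, (np.int64(24), np.int64(22), np.int64(-123)))]
[ 0.54285561 -0.44164458  0.13582763] 0.49986806640273485
```

The finger front faces end about 24 mm short of the reported TCP: the last finger point is at tool z ≈ -25 mm, and there is only table beyond it. That explains the miss, since the tips were above the puck. I'll descend further in steps and watch the force.

send_rows([
  [0.363, 0.004, 0.2, 0, 0, 0],
  [0.363, 0.004, 0.2, 0, 0, 0],
  [0.363, 0.004, 0.35, 0, 0, 0],
  [0.363, 0.004, 0.45, 0, 0, 0],
  [0.363, 0.004, 0.52, 0, 0, 0],
  [0.363, 0.004, 0.54, 0, 0, 0],
  [0.363, 0.004, 0.54, 0, 0, 0],
  [0.363, 0.004, 0.54, 0, 0, 0],
], grip=0.45)

```text
time_s: 7.25
position: [0.5588, -0.3546, 0.0034]
tcp_rot: [[0.152, 0.988, 0.001], [0.988, -0.152, -0.001], [-0.0, 0.001, -1.0]]
force: [0.5, -0.1, -0.1]
opening: 0.451
grasp_force: 0.0
```

send_rows([
  [0, 0, 0.01, 0, 0, 0],
  [0, 0, 0.02, 0, 0, 0],
  [0, 0, 0.02, 0, 0, 0],
  [0, 0, 0.02, 0, 0, 0],
])

```text
time_s: 7.65
position: [0.5583, -0.3548, -0.0019]
tcp_rot: [[0.153, 0.988, 0.0], [0.988, -0.153, -0.0], [-0.0, 0.0, -1.0]]
force: [-0.1, 0.7, -0.2]
opening: 0.452
grasp_force: 0.0
```

```bash
python3 - <<'E'
from h import *
s=readout.read_state(); print(s['position'],s['force'],s['opening'])
im,d=viewer.capture('wrist'); c=viewer.camera_info('wrist'); T=np.array(c['tool_from_camera'])
v,u=np.mgrid[:420,:560]; P=np.stack([(u-c['cx'])/c['fx']*d,(v-c['cy'])/c['fy']*d,d],-1)@T[:3,:3].T+T[:3,3]
for x in (226,232,322,328,334): print(x,[(r,tuple((P[r,x]*1000).round().astype(int).tolist())) for r in range(200,262,6)])
cv2.imwrite('pics/w5.png',im[:,:,::-1])
E
```

```text
[ 0.55831975 -0.35476218 -0.00190772] [-0.12111827  0.74298415 -0.1743441 ] 0.4523062118053262
226 [(200, (28, -29, -5)), (206, (24, -30, -3)), (212, (21, -30, -5)), (218, (17, -30, -3)), (224, (14, -30, -4)), (230, (10, -30, -5)), (236, (7, -30, -5)), (242, (11, -27, -26)), (248, (11, -26, -34)), (254, (70, 0, -185)), (260, (10, -24, -46))]
232 [(200, (27, -26, -2)), (206, (24, -26, -3)), (212, (21, -26, -4)), (218, (17, -27, -4)), (224, (14, -27, -4)), (230, (10, -27, -4)), (236, (6, -27, -4)), (242, (70, 0, -185)), (248, (10, -23, -32)), (254, (10, -22, -39)), (260, (10, -21, -48))]
322 [(200, (28, 24, -4)), (206, (24, 24, -5)), (212, (21, 25, -4)), (218, (17, 25, -4)), (224, (14, 25, -4)), (230, (10, 25, -4)), (236, (6, 25, -3)), (242, (9, 23, -22)), (248, (10, 21, -32)), (254, (10, 20, -40)), (260, (10, 20, -46))]
328 [(200, (28, 28, -5)), (206, (24, 28, -3)), (212, (21, 28, -5)), (218, (17, 28, -4)), (224, (14, 28, -4)), (230, (10, 28, -4)), (236, (7, 28, -5)), (242, (11, 25, -27)), (248, (10, 24, -33)), (254, (10, 23, -39)), (260, (9, 23, -45))]
334 [(200, (28, 31, -5)), (206, (24, 31, -3)), (212, (21, 31, -4)), (218, (17, 31, -4)), (224, (14, 32, -5)), (230, (10, 32, -5)), (236, (6, 32, -3)), (242, (11, 28, -27)), (248, (11, 27, -36)), (254, (12, 25, -43)), (260, (10, 25, -47))]
```

View pics/w5.png

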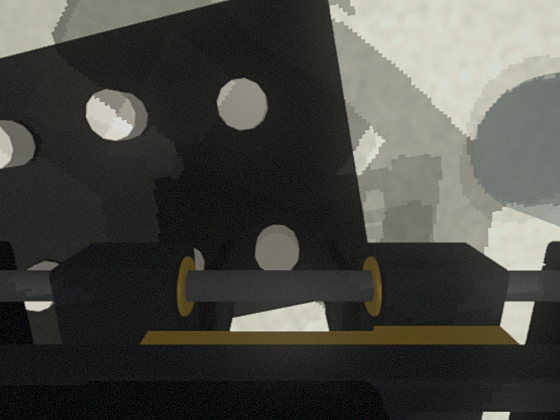

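No contact even at TCP z = -2 mm, so the real tips are about 24 mm back from the reported TCP. The picture shows the puck at (277,248), between and below the fingers. I'll go 10 mm lower and close.

send_rows([
  [0.01, 0, 0.02, 0, 0, 0],
  [0.01, 0, 0.04, 0, 0, 0],
  [0.01, 0, 0.04, 0, 0, 0],
  [0.01, 0, 0.04, 0, 0, 0],
])

```text
time_s: 8.1
position: [0.5585, -0.3519, -0.0127]
tcp_rot: [[0.152, 0.988, -0.001], [0.988, -0.152, 0.0], [0.0, -0.001, -1.0]]
force: [-0.2, -0.3, 0.2]
opening: 0.451
grasp_force: 0.0
```

send_rows([
  [0, 0, 0, 0, 0, 0],
  [0, 0, 0, 0, 0, 0],
  [0, 0, 0, 0, 0, 0],
  [0, 0, 0, 0, 0, 0],
  [0, 0, 0, 0, 0, 0],
], grip=0.15)

```text
time_s: 8.6
position: [0.5588, -0.3522, -0.0121]
tcp_rot: [[0.153, 0.988, 0.0], [0.988, -0.153, -0.0], [-0.0, 0.0, -1.0]]
force: [0.2, 0.1, 0.4]
opening: 0.257
grasp_force: 30.0
```

Gripped at 30 N. The puck bottom is 15 mm above the reported TCP, so seating it needs TCP z of about 0.050. Carrying it to the nearest pocket.

send_rows([
  [0, 0, -0.2, 0, 0, 0],
  [0, 0, -0.4, 0, 0, 0],
  [0.2, 0, -0.45, 0, 0, 0],
  [0.4, 0, -0.45, 0, 0, 0],
  [0.6, 0, -0.45, 0, 0, 0],
  [0.6, 0, -0.45, 0, 0, 0],
  [0.6, 0, -0.45, 0, 0, 0],
])

```text
time_s: 9.3
position: [0.5817, -0.2024, 0.1004]
tcp_rot: [[0.149, 0.989, -0.0], [0.989, -0.149, -0.0], [-0.0, -0.0, -1.0]]
force: [0.0, 0.1, 0.7]
opening: 0.26
grasp_force: 30.0
```

```bash
python3 - <<'E'
from h import *
R=Rdown(-8.8)
s=readout.read_state(); print(s['position'],s['opening'])
go(([.5481,-.0819,.100],R),([.5481,-.0819,.056],R))
E
```

```text
[ 0.58169448 -0.2023556   0.10042708] 0.2596289153732107
row [0.456, -0.205, 0.002, -0.0, 0.0, 0.002] n>= 3
row [0.0, 0.0, 0.176, 0.0, 0.0, 0.0] n>= 1
```

send_rows([
  [0.23, -0.1, 0, 0, 0, 0],
  [0.4, -0.18, 0, 0, 0, 0],
  [0.456, -0.205, 0, 0, 0, 0.002],
  [0.456, -0.205, 0.06, 0, 0, 0.002],
  [0.456, -0.205, 0.14, 0, 0, 0.002],
  [0.456, -0.205, 0.14, 0, 0, 0.002],
  [0.456, -0.205, 0.14, 0, 0, 0.002],
  [0.456, -0.205, 0.14, 0, 0, 0.002],
])

```text
time_s: 10.1
position: [0.5491, -0.0847, 0.0659]
tcp_rot: [[0.157, 0.988, 0.002], [0.988, -0.157, -0.001], [-0.0, 0.002, -1.0]]
force: [0.5, -0.3, -0.0]
opening: 0.259
grasp_force: 30.0
```

```bash
python3 - <<'E'
from h import *
R=Rdown(-8.8)
s=readout.read_state(); print(s['position'],s['opening'],s['force'])
im,d=viewer.capture('wrist'); cv2.imwrite('pics/w6.png',im[100:345,160:400,::-1].repeat(2,0).repeat(2,1))
go(([.5481,-.0819,.051],R),)
E
```

```text
[ 0.54914833 -0.0846646   0.06594565] 0.2592445826271723 [ 0.45595659 -0.30903467 -0.00898776]
row [0.01, -0.006, 0.06, 0.001, 0.0, -0.002] n>= 1
```

View pics/w6.png

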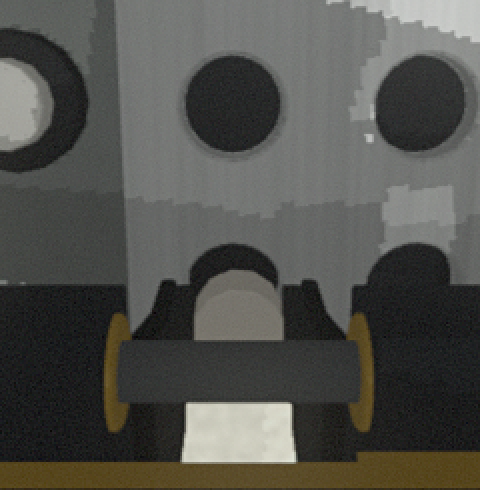

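The puck sits slightly low and right of its pocket in the picture: puck centre x≈239, pocket x≈234, at 2x scale. That matches the measured 2.5 mm lag, so I'll correct and lower.

send_rows([
  [0.011, -0.006, 0, 0, 0, 0],
  [0.011, -0.006, 0, 0, 0, 0],
  [0.011, -0.006, 0.02, 0, 0, 0],
  [0.011, -0.006, 0.04, 0, 0, 0],
  [0.011, -0.006, 0.06, 0, 0, 0],
  [0.011, -0.006, 0.06, 0, 0, 0],
])

```text
time_s: 10.75
position: [0.5472, -0.0804, 0.0499]
tcp_rot: [[0.156, 0.988, -0.0], [0.988, -0.156, 0.0], [0.0, -0.0, -1.0]]
force: [0.1, 0.5, -0.6]
opening: 0.261
grasp_force: 30.1
```

The puck bottom is at about 65 mm with no contact force, so it is inside the pocket. Releasing and lifting.

send_rows([
  [0, 0, 0, 0, 0, 0],
  [0, 0, 0, 0, 0, 0],
  [0, 0, 0, 0, 0, 0],
  [0, 0, -0.1, 0, 0, 0],
  [0, 0, -0.25, 0, 0, 0],
  [0, 0, -0.25, 0, 0, 0],
], grip=0.42)

```text
time_s: 11.35
position: [0.5508, -0.0816, 0.1169]
tcp_rot: [[0.156, 0.988, 0.009], [0.988, -0.156, -0.003], [-0.002, 0.009, -1.0]]
force: [0.8, -0.1, -0.1]
opening: 0.414
grasp_force: 0.0
```

```bash
cat >> h.py <<'E'
Q=Rdown(-8.8)
PK=[(.5481,-.0819),(.5560,-.0305),(.5639,.0209),(.5995,-.0898),(.6074,-.0384),(.6153,.0130)]
def pos():
    s=readout.read_state(); print(round(s['time_s'],2),np.round(s['position'],4),'F',np.round(s['force'],1),'op',round(s['opening'],3),'g',round(s['grasp_force'],1))
def pucks():
    "top view: white blobs on mat and on block with positions"
    im,d,*C=cap('top'); P=depthpts(d,*C); g=im.min(2).astype(int)
    for nm,z,(x0,y0,x1,y1) in(('mat',.019,(370,200,455,302)),('block',.079,(262,178,336,234))):
        m=np.zeros(g.shape,np.uint8); a=g[y0:y1,x0:x1]; a=a if nm=='mat' else a
        m[y0:y1,x0:x1]=((a>70) if nm=='mat' else (im.max(2)[y0:y1,x0:x1]<70))
        n,l,s,c=cv2.connectedComponentsWithStats(m); print(nm,[(s[i,4],onplane(c[i],z,*C)[:2].round(4).tolist()) for i in range(1,n) if 30<s[i,4]<200])
E
python3 - <<'E'
from h import *
pos()
go(([.55,-.31,.05],Q),([.5018,-.3555,-.0121],Q))
E
```

```text
11.35 [ 0.5508 -0.0816  0.1169] F [ 0.8 -0.1 -0.1] op 0.414 g 0.0
row [-0.902, 0.136, 0.27, 0.006, 0.001, -0.002] n>= 5
row [-0.209, -0.163, 0.248, 0.0, 0.0, 0.0] n>= 2
```

send_rows([
  [-0.2, 0, 0.05, 0, 0, 0],
  [-0.4, 0, 0.05, 0, 0, 0],
  [-0.6, 0, 0.05, 0, 0, 0],
  [-0.8, 0, 0.05, 0, 0, 0],
  [-1, 0, 0.05, 0, 0, 0],
  [-1, 0, 0.05, 0, 0, 0],
], grip=0.45)

```text
time_s: 11.95
position: [0.5081, -0.335, 0.1]
tcp_rot: [[0.162, 0.987, 0.003], [0.987, -0.162, -0.005], [-0.004, 0.004, -1.0]]
force: [0.9, 0.5, -0.1]
opening: 0.45
grasp_force: 0.0
```

```bash
python3 - <<'E'
from h import *
pos(); go(([.5018,-.3555,-.0121],Q)); 
im,d,*C=cap('top','t5.png')
E
```

```text
11.95 [ 0.5081 -0.335   0.1   ] F [ 0.9  0.5 -0.1] op 0.45 g 0.0
row [-0.083, -0.013, 0.449, 0.002, 0.003, -0.006] n>= 3
```

send_rows([
  [-0.083, -0.013, 0.1, 0, 0, -0.004],
  [-0.083, -0.013, 0.25, 0, 0, -0.004],
  [-0.083, -0.013, 0.36, 0, 0, -0.004],
  [-0.083, -0.013, 0.42, 0, 0, -0.004],
  [-0.083, -0.013, 0.449, 0, 0, -0.004],
  [-0.083, -0.013, 0.449, 0, 0, -0.004],
  [-0.083, -0.013, 0.449, 0, 0, -0.004],
  [-0.083, -0.013, 0.449, 0, 0, -0.004],
])

```text
time_s: 12.8
position: [0.5029, -0.348, -0.0105]
tcp_rot: [[0.149, 0.989, 0.002], [0.989, -0.149, -0.002], [-0.002, 0.002, -1.0]]
force: [1.1, 0.2, 0.2]
opening: 0.449
grasp_force: 0.0
```

```bash
python3 - <<'E'
from h import *
pos(); go(([.5018,-.3555,-.0121],Q))
E
```

```text
12.8 [ 0.5029 -0.348  -0.0105] F [1.1 0.2 0.2] op 0.449 g 0.0
row [-0.03, 0.0, 0.006, 0.001, 0.001, 0.003] n>= 1
```

send_rows([
  [-0.03, 0, 0.006, 0, 0, 0],
  [-0.03, 0, 0.006, 0, 0, 0],
  [-0.03, 0, 0.006, 0, 0, 0],
  [-0.03, 0, 0.006, 0, 0, 0],
])

```text
time_s: 13.2
position: [0.5007, -0.355, -0.0133]
tcp_rot: [[0.15, 0.989, 0.0], [0.989, -0.15, -0.0], [-0.0, 0.0, -1.0]]
force: [-0.0, 0.1, 0.3]
opening: 0.449
grasp_force: 0.0
```

send_rows([
  [0, 0, 0, 0, 0, 0],
  [0, 0, 0, 0, 0, 0],
  [0, 0, 0, 0, 0, 0],
  [0, 0, 0, 0, 0, 0],
  [0, 0, 0, 0, 0, 0],
], grip=0.15)

```text
time_s: 13.7
position: [0.5008, -0.3547, -0.0135]
tcp_rot: [[0.149, 0.989, -0.0], [0.989, -0.149, 0.0], [0.0, -0.0, -1.0]]
force: [0.5, 0.8, -0.4]
opening: 0.262
grasp_force: 30.0
```

send_rows([
  [0, 0, -0.2, 0, 0, 0],
  [0, 0, -0.4, 0, 0, 0],
  [0.2, 0, -0.47, 0, 0, 0],
  [0.4, 0, -0.47, 0, 0, 0],
  [0.6, 0, -0.47, 0, 0, 0],
  [0.8, 0, -0.47, 0, 0, 0],
  [1, 0, -0.47, 0, 0, 0],
  [1, 0, -0.47, 0, 0, 0],
  [1, 0, -0.47, 0, 0, 0],
  [1, 0, -0.47, 0, 0, 0],
  [1, 0, -0.47, 0, 0, 0],
])

```text
time_s: 14.8
position: [0.5383, -0.1094, 0.1041]
tcp_rot: [[0.151, 0.988, 0.001], [0.988, -0.151, -0.001], [-0.0, 0.001, -1.0]]
force: [-0.5, 0.2, -1.2]
opening: 0.262
grasp_force: 30.0
```

```bash
python3 - <<'E'
from h import *
pos(); go(([*PK[1],.1],Q),([*PK[1],.0505],Q))
E
```

```text
14.8 [ 0.5383 -0.1094  0.1041] F [-0.5  0.2 -1.2] op 0.262 g 30.0
row [0.322, 0.022, 0.016, 0.0, 0.0, 0.001] n>= 2
row [0.0, 0.0, 0.198, 0.0, 0.0, 0.0] n>= 1
```

send_rows([
  [0.15, 0.02, 0, 0, 0, 0],
  [0.325, 0.022, 0, 0, 0, 0],
  [0.325, 0.022, 0.05, 0, 0, 0],
  [0.325, 0.022, 0.12, 0, 0, 0],
  [0.325, 0.022, 0.15, 0, 0, 0],
  [0.325, 0.022, 0.15, 0, 0, 0],
  [0.325, 0.022, 0.15, 0, 0, 0],
  [0.325, 0.022, 0.15, 0, 0, 0],
])

```text
time_s: 15.6
position: [0.5562, -0.029, 0.0671]
tcp_rot: [[0.151, 0.989, 0.001], [0.989, -0.151, -0.0], [-0.0, 0.001, -1.0]]
force: [0.5, -0.1, -0.2]
opening: 0.259
grasp_force: 30.0
```

```bash
python3 - <<'E'
from h import *
pos(); go(([*PK[1],.0495],Q))
E
```

```text
15.6 [ 0.5562 -0.029   0.0671] F [ 0.5 -0.1 -0.2] op 0.259 g 30.0
row [-0.006, -0.0, 0.07, 0.001, 0.0, 0.002] n>= 1
```

send_rows([
  [-0.003, 0, 0.03, 0, 0, 0],
  [-0.003, 0, 0.05, 0, 0, 0],
  [-0.003, 0, 0.07, 0, 0, 0],
  [-0.003, 0, 0.07, 0, 0, 0],
])

```text
time_s: 16.0
position: [0.5555, -0.0289, 0.0499]
tcp_rot: [[0.149, 0.989, -0.0], [0.989, -0.149, -0.0], [-0.0, -0.0, -1.0]]
force: [-1.7, 0.0, 7.8]
opening: 0.258
grasp_force: 34.3
```

In the pocket: the bottom is at about 66 mm with a light wall touch. Releasing, then on to the next puck.

send_rows([
  [0, 0, 0, 0, 0, 0],
  [0, 0, 0, 0, 0, 0],
  [0, 0, 0, 0, 0, 0],
  [0, 0, -0.1, 0, 0, 0],
  [-0.1, 0, -0.22, 0, 0, 0],
  [-0.3, 0, -0.22, 0, 0, 0],
  [-0.5, 0, -0.22, 0, 0, 0],
  [-0.7, 0, -0.22, 0, 0, 0],
  [-0.7, 0, -0.22, 0, 0, 0],
], grip=0.42)

```text
time_s: 16.9
position: [0.5286, -0.2079, 0.1036]
tcp_rot: [[0.156, 0.988, -0.0], [0.988, -0.156, -0.002], [-0.002, 0.0, -1.0]]
force: [0.6, 0.3, 0.5]
opening: 0.419
grasp_force: 0.0
```

send_rows([
  [-0.2, -0.1, 0, 0, 0, 0],
  [-0.4, -0.2, 0, 0, 0, 0],
  [-0.6, -0.3, 0, 0, 0, 0],
  [-0.666, -0.336, 0.1, 0, 0, 0],
  [-0.666, -0.336, 0.25, 0, 0, 0],
  [-0.666, -0.336, 0.25, 0, 0, 0],
  [-0.666, -0.336, 0.25, 0, 0, 0],
  [-0.666, -0.336, 0.25, 0, 0, 0],
], grip=0.45)

```text
time_s: 17.7
position: [0.4224, -0.3533, 0.0426]
tcp_rot: [[0.148, 0.989, 0.001], [0.989, -0.148, -0.001], [-0.0, 0.001, -1.0]]
force: [0.3, 0.1, -0.2]
opening: 0.454
grasp_force: 0.0
```

```bash
python3 - <<'E'
from h import *
pos(); go(([.4210,-.3538,-.0121],Q)); pucks()
E
```

```text
17.7 [ 0.4224 -0.3533  0.0426] F [ 0.3  0.1 -0.2] op 0.454 g 0.0
row [-0.003, -0.005, 0.219, 0.0, 0.0, 0.003] n>= 2
mat [(np.int32(68), [0.5111, -0.2716]), (np.int32(68), [0.4873, -0.2672]), (np.int32(105), [0.3837, -0.2182])]
block [(np.int32(35), [0.6356, 0.0453]), (np.int32(127), [0.6422, -0.0621]), (np.int32(113), [0.6139, 0.0128]), (np.int32(113), [0.6059, -0.0379]), (np.int32(113), [0.5984, -0.089]), (np.int32(94), [0.5487, -0.1146]), (np.int32(111), [0.5633, 0.0206]), (np.int32(41), [0.5469, -0.0874]), (np.int32(39), [0.5297, 0.0086])]
```

Two pucks now read (0.511,-0.272) and (0.487,-0.267), so one has probably been knocked. I'll grasp the current puck, then look.

send_rows([
  [-0.003, -0.005, 0.1, 0, 0, 0],
  [-0.003, -0.005, 0.18, 0, 0, 0],
  [-0.003, -0.005, 0.217, 0, 0, 0],
  [-0.003, -0.005, 0.217, 0, 0, 0],
  [-0.003, -0.005, 0.217, 0, 0, 0],
])

```text
time_s: 18.25
position: [0.4209, -0.3548, -0.0117]
tcp_rot: [[0.149, 0.989, 0.001], [0.989, -0.149, -0.001], [-0.001, 0.001, -1.0]]
force: [-0.0, -0.1, -0.8]
opening: 0.451
grasp_force: 0.0
```

send_rows([
  [0, 0, 0, 0, 0, 0],
  [0, 0, 0, 0, 0, 0],
  [0, 0, 0, 0, 0, 0],
  [0, 0, 0, 0, 0, 0],
  [0, 0, 0, 0, 0, 0],
], grip=0.15)

```text
time_s: 18.75
position: [0.4205, -0.3549, -0.0121]
tcp_rot: [[0.15, 0.989, 0.001], [0.989, -0.15, -0.001], [-0.001, 0.001, -1.0]]
force: [-0.0, 0.7, 4.8]
opening: 0.262
grasp_force: 30.0
```

send_rows([
  [0, 0, -0.2, 0, 0, 0],
  [0, 0, -0.4, 0, 0, 0],
  [0.05, 0.15, -0.47, 0, 0, 0],
  [0.1, 0.3, -0.47, 0, 0, 0],
  [0.15, 0.45, -0.47, 0, 0, 0],
  [0.2, 0.55, -0.47, 0, 0, 0],
  [0.2, 0.55, -0.47, 0, 0, 0],
  [0.2, 0.55, -0.47, 0, 0, 0],
  [0.2, 0.55, -0.47, 0, 0, 0],
])

```text
time_s: 19.65
position: [0.5621, -0.3254, 0.1042]
tcp_rot: [[0.15, 0.989, -0.002], [0.989, -0.15, 0.001], [0.001, -0.002, -1.0]]
force: [-0.5, -0.1, -0.1]
opening: 0.257
grasp_force: 30.0
```

send_rows([
  [0.2, 0, 0, 0, 0, 0],
  [0.4, 0, 0, 0, 0, 0],
  [0.6, 0, 0, 0, 0, 0],
  [0.65, 0, 0, 0, 0, 0],
  [0.65, 0, 0, 0, 0, 0],
  [0.65, 0, 0, 0, 0, 0],
  [0.65, 0, 0, 0, 0, 0],
])

```text
time_s: 20.35
position: [0.5878, -0.1672, 0.1049]
tcp_rot: [[0.152, 0.988, 0.001], [0.988, -0.152, -0.001], [-0.001, 0.001, -1.0]]
force: [0.1, 0.2, -0.4]
opening: 0.261
grasp_force: 30.0
```

```bash
python3 - <<'E'
from h import *
pos(); go(([*PK[3],.0505],Q)); pucks()
im,d,*C=cap('top'); cv2.imwrite('pics/t6.png',cv2.resize(im[165:310,240:460],None,fx=3.5,fy=3.5)[:,:,::-1])
E
```

```text
20.35 [ 0.5878 -0.1672  0.1049] F [ 0.1  0.2 -0.4] op 0.261 g 30.0
row [0.313, -0.001, 0.217, 0.0, 0.0, 0.001] n>= 2
mat []
block [(np.int32(105), [0.614, 0.0129]), (np.int32(105), [0.6064, -0.038]), (np.int32(130), [0.5635, 0.0211])]
```

View pics/t6.png

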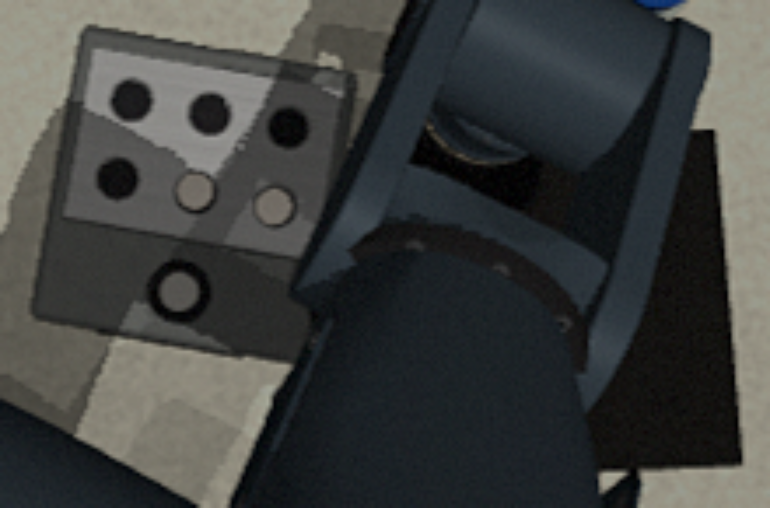

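The picture shows two pucks seated, at (196,192) and (274,206). Placing the third in pocket (0.5995, -0.0898).

send_rows([
  [0.15, -0.001, 0, 0, 0, 0],
  [0.309, -0.001, 0, 0, 0, 0],
  [0.309, -0.001, 0.05, 0, 0, 0],
  [0.309, -0.001, 0.12, 0, 0, 0],
  [0.309, -0.001, 0.155, 0, 0, 0],
  [0.309, -0.001, 0.155, 0, 0, 0],
  [0.309, -0.001, 0.155, 0, 0, 0],
  [0.309, -0.001, 0.155, 0, 0, 0],
])

```text
time_s: 21.25
position: [0.5997, -0.0894, 0.0666]
tcp_rot: [[0.15, 0.989, 0.001], [0.989, -0.15, -0.0], [-0.0, 0.001, -1.0]]
force: [-0.4, 1.1, -0.3]
opening: 0.26
grasp_force: 30.0
```

```bash
python3 - <<'E'
from h import *
pos(); go(([PK[3][0],PK[3][1]-.001,.0505],Q)); pucks()
E
```

```text
21.25 [ 0.5997 -0.0894  0.0666] F [-0.4  1.1 -0.3] op 0.26 g 30.0
row [-0.006, -0.0, 0.065, 0.001, 0.0, 0.002] n>= 1
mat [(np.int32(179), [0.4992, -0.2698]), (np.int32(90), [0.4268, -0.2729])]
block [(np.int32(45), [0.6018, -0.0032]), (np.int32(104), [0.6139, 0.0129]), (np.int32(135), [0.563, 0.0202])]
```

send_rows([
  [-0.006, 0, 0.03, 0, 0, 0],
  [-0.006, 0, 0.05, 0, 0, 0],
  [-0.006, 0, 0.065, 0, 0, 0],
  [-0.006, 0, 0.065, 0, 0, 0],
])

```text
time_s: 21.7
position: [0.5988, -0.09, 0.05]
tcp_rot: [[0.149, 0.989, -0.0], [0.989, -0.149, -0.0], [-0.0, -0.0, -1.0]]
force: [-0.9, 0.3, 2.8]
opening: 0.261
grasp_force: 31.9
```

send_rows([
  [0, 0, 0, 0, 0, 0],
  [0, 0, 0, 0, 0, 0],
  [0, 0, 0, 0, 0, 0],
  [0, 0, -0.1, 0, 0, 0],
  [-0.1, 0, -0.22, 0, 0, 0],
  [-0.3, -0.1, -0.22, 0, 0, 0],
  [-0.45, -0.25, -0.22, 0, 0, 0],
  [-0.6, -0.4, -0.22, 0, 0, 0],
  [-0.75, -0.5, -0.22, 0, 0, 0],
  [-0.832, -0.57, -0.2, 0, 0, 0],
  [-0.832, -0.57, -0.1, 0, 0, 0],
  [-0.832, -0.57, 0.03, 0, 0, 0],
], grip=0.42)

```text
time_s: 22.9
position: [0.4268, -0.2763, 0.0428]
tcp_rot: [[0.152, 0.988, 0.002], [0.988, -0.152, -0.002], [-0.002, 0.003, -1.0]]
force: [0.3, -0.9, 0.0]
opening: 0.421
grasp_force: 0.0
```

send_rows([
  [0, 0, 0, 0, 0, 0],
  [0, 0, 0, 0, 0, 0],
  [0, 0, 0, 0, 0, 0],
], grip=0.45)

```text
time_s: 23.2
position: [0.4277, -0.2746, 0.0433]
tcp_rot: [[0.149, 0.989, 0.001], [0.989, -0.149, -0.001], [-0.001, 0.001, -1.0]]
force: [-0.4, -1.0, 0.2]
opening: 0.446
grasp_force: 0.0
```

```bash
python3 - <<'E'
from h import *
pos(); go(([.4265,-.274,-.0121],Q)); pucks()
E
```

```text
23.2 [ 0.4277 -0.2746  0.0433] F [-0.4 -1.   0.2] op 0.446 g 0.0
row [0.002, -0.005, 0.221, 0.001, 0.001, 0.003] n>= 2
mat [(np.int32(31), [0.4841, -0.2643])]
block [(np.int32(34), [0.6347, 0.0456]), (np.int32(111), [0.6436, -0.0592]), (np.int32(112), [0.6141, 0.0129]), (np.int32(113), [0.6059, -0.0379]), (np.int32(52), [0.5934, -0.0935]), (np.int32(99), [0.5513, -0.115]), (np.int32(111), [0.5633, 0.0206]), (np.int32(36), [0.5519, -0.0366]), (np.int32(67), [0.5487, -0.0822])]
```

send_rows([
  [0.001, -0.004, 0.1, 0, 0, 0],
  [0.001, -0.004, 0.18, 0, 0, 0],
  [0.001, -0.004, 0.221, 0, 0, 0],
  [0.001, -0.004, 0.221, 0, 0, 0],
  [0.001, -0.004, 0.221, 0, 0, 0],
])

```text
time_s: 23.75
position: [0.4265, -0.2743, -0.0122]
tcp_rot: [[0.149, 0.989, 0.001], [0.989, -0.149, -0.001], [-0.001, 0.001, -1.0]]
force: [1.0, -0.8, 1.0]
opening: 0.45
grasp_force: 0.0
```

send_rows([
  [0, 0, 0, 0, 0, 0],
  [0, 0, 0, 0, 0, 0],
  [0, 0, 0, 0, 0, 0],
  [0, 0, 0, 0, 0, 0],
  [0, 0, 0, 0, 0, 0],
], grip=0.15)

```text
time_s: 24.25
position: [0.4264, -0.2743, -0.0124]
tcp_rot: [[0.149, 0.989, 0.001], [0.989, -0.149, -0.001], [-0.001, 0.001, -1.0]]
force: [-0.9, 0.4, 5.5]
opening: 0.258
grasp_force: 30.0
```

send_rows([
  [0, 0, -0.2, 0, 0, 0],
  [0, 0, -0.4, 0, 0, 0],
  [0.15, 0.05, -0.47, 0, 0, 0],
  [0.3, 0.1, -0.47, 0, 0, 0],
  [0.45, 0.15, -0.47, 0, 0, 0],
  [0.6, 0.2, -0.47, 0, 0, 0],
  [0.8, 0.25, -0.47, 0, 0, 0],
  [0.9, 0.3, -0.47, 0, 0, 0],
  [0.9, 0.3, -0.47, 0, 0, 0],
  [0.9, 0.3, -0.47, 0, 0, 0],
  [0.9, 0.3, -0.47, 0, 0, 0],
])

```text
time_s: 25.35
position: [0.533, -0.0634, 0.1042]
tcp_rot: [[0.15, 0.989, -0.001], [0.989, -0.15, 0.0], [-0.0, -0.001, -1.0]]
force: [-1.0, 0.3, -0.1]
opening: 0.259
grasp_force: 30.0
```

```bash
python3 - <<'E'
from h import *
pos(); go(([PK[2][0],PK[2][1],.0505],Q)); pucks()
E
```

```text
25.35 [ 0.533  -0.0634  0.1042] F [-1.   0.3 -0.1] op 0.259 g 30.0
row [0.352, 0.072, 0.215, -0.001, 0.0, 0.002] n>= 3
mat [(np.int32(168), [0.499, -0.2696])]
block [(np.int32(111), [0.6141, 0.013])]
```

send_rows([
  [0.18, 0.04, 0, 0, 0, 0],
  [0.352, 0.072, 0, 0, 0, 0],
  [0.352, 0.072, 0.05, 0, 0, 0],
  [0.352, 0.072, 0.12, 0, 0, 0],
  [0.352, 0.072, 0.152, 0, 0, 0],
  [0.352, 0.072, 0.152, 0, 0, 0],
  [0.352, 0.072, 0.152, 0, 0, 0],
  [0.352, 0.072, 0.152, 0, 0, 0],
])

```text
time_s: 26.2
position: [0.5652, 0.0208, 0.0672]
tcp_rot: [[0.151, 0.989, 0.001], [0.989, -0.151, -0.0], [-0.0, 0.001, -1.0]]
force: [-0.5, 0.4, -0.8]
opening: 0.258
grasp_force: 30.0
```

```bash
python3 - <<'E'
from h import *
pos(); go(([PK[2][0],PK[2][1],.0505],Q)); pucks()
E
```

```text
26.2 [0.5652 0.0208 0.0672] F [-0.5  0.4 -0.8] op 0.258 g 30.0
row [-0.0, -0.005, 0.067, 0.001, 0.0, 0.002] n>= 1
mat [(np.int32(169), [0.4989, -0.2697])]
block []
```

send_rows([
  [0, -0.005, 0.03, 0, 0, 0],
  [0, -0.005, 0.05, 0, 0, 0],
  [0, -0.005, 0.067, 0, 0, 0],
  [0, -0.005, 0.067, 0, 0, 0],
])

```text
time_s: 26.65
position: [0.5633, 0.0219, 0.0499]
tcp_rot: [[0.149, 0.989, -0.0], [0.989, -0.149, -0.0], [-0.0, -0.0, -1.0]]
force: [-0.7, 0.4, 2.9]
opening: 0.259
grasp_force: 32.3
```

send_rows([
  [0, 0, 0, 0, 0, 0],
  [0, 0, 0, 0, 0, 0],
  [0, 0, 0, 0, 0, 0],
  [0, 0, -0.1, 0, 0, 0],
  [0, 0, -0.25, 0, 0, 0],
  [-0.2, 0, -0.35, 0, 0, 0],
  [-0.4, 0, -0.45, 0, 0, 0],
  [-0.6, 0, -0.45, 0, 0, 0],
  [-0.8, 0, -0.45, 0, 0, 0],
  [-0.8, 0, -0.45, 0, 0, 0],
], grip=0.42)

```text
time_s: 27.65
position: [0.5331, -0.181, 0.1625]
tcp_rot: [[0.154, 0.988, 0.001], [0.988, -0.154, -0.002], [-0.002, 0.001, -1.0]]
force: [0.9, -0.1, -0.5]
opening: 0.419
grasp_force: 0.0
```

```bash
python3 - <<'E'
from h import *
pos(); go(([.43,-.27,.16],Rdown(-98.8))); pucks()
E
```

```text
27.65 [ 0.5331 -0.181   0.1625] F [ 0.9 -0.1 -0.5] op 0.419 g 0.0
row [-0.415, -0.353, 0.011, 0.002, 0.001, 0.999] n>= 11
mat [(np.int32(134), [0.4058, -0.3985])]
block [(np.int32(103), [0.6411, -0.0762]), (np.int32(112), [0.6141, 0.0129]), (np.int32(111), [0.6061, -0.0379]), (np.int32(32), [0.5597, 0.0174]), (np.int32(130), [0.5283, 0.0186])]
```

send_rows([
  [-0.415, -0.353, 0, 0, 0, 0.999],
  [-0.415, -0.353, 0, 0, 0, 0.999],
  [-0.415, -0.353, 0, 0, 0, 0.999],
  [-0.415, -0.353, 0, 0, 0, 0.999],
  [-0.415, -0.353, 0, 0, 0, 0.999],
  [-0.415, -0.353, 0, 0, 0, 0.999],
  [-0.415, -0.353, 0, 0, 0, 0.999],
  [-0.415, -0.353, 0, 0, 0, 0.999],
  [-0.415, -0.353, 0, 0, 0, 0.999],
  [-0.415, -0.353, 0, 0, 0, 0.999],
  [-0.415, -0.353, 0, 0, 0, 0.999],
  [-0.415, -0.353, 0, 0, 0, 0.999],
], grip=0.45)

```text
time_s: 28.9
position: [0.4308, -0.2633, 0.1617]
tcp_rot: [[0.989, -0.146, -0.001], [-0.146, -0.989, 0.002], [-0.002, -0.002, -1.0]]
force: [-0.7, -0.4, 0.4]
opening: 0.446
grasp_force: 0.0
```

send_rows([
  [0, 0, 0, 0, 0, 0],
  [0, 0, 0, 0, 0, 0],
  [0, 0, 0, 0, 0, 0],
])

```text
time_s: 29.2
position: [0.4309, -0.265, 0.1622]
tcp_rot: [[0.989, -0.147, -0.0], [-0.147, -0.989, 0.0], [-0.0, -0.0, -1.0]]
force: [-0.1, 0.3, 0.6]
opening: 0.446
grasp_force: 0.0
```

```bash
python3 - <<'E'
from w import *
pos(); im,d,*C=cap('wrist','w7.png'); P=depthpts(d,*C)
for t in(60,100,140): print([(c.tolist(),int(a),p.tolist()) for c,a,p in wpucks(C,im,thr=t)])
m=(P[...,2]>.012)&(P[...,2]<.03)&(im.min(2)>45); m[236:]=0
n,l,s,c=cv2.connectedComponentsWithStats(m.astype(np.uint8))
print([(c[i].round(1).tolist(),int(s[i,4]),onplane(c[i],.019,*C).round(4).tolist(),s[i].tolist()) for i in range(1,n) if s[i,4]>150])
E
```

```text
29.2 [ 0.4309 -0.265   0.1622] F [-0.1  0.3  0.6] op 0.446 g 0.0
[]
[([275.4, 110.1], 496, [0.5113, -0.2732, 0.019]), ([275.3, 136.1], 470, [0.4874, -0.2695, 0.019])]
[([275.4, 110.1], 452, [0.5113, -0.2732, 0.019]), ([275.3, 136.1], 424, [0.4875, -0.2694, 0.019])]
[([113.4, 97.5], 1830, [0.5451, -0.124, 0.019], [98, 0, 32, 204, 1830]), ([275.0, 110.1], 489, [0.5114, -0.2728, 0.019], [263, 98, 25, 25, 489]), ([274.8, 136.1], 465, [0.4876, -0.269, 0.019], [263, 124, 25, 25, 465])]
```

View pics/w7.png

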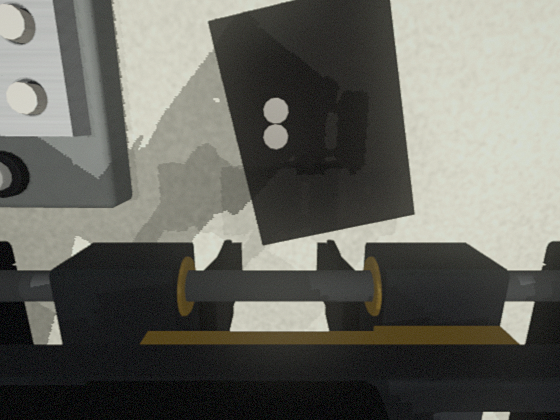

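The two pucks touch, with centres at (275,110) and (275,136), world (0.5113,-0.2730) and (0.4875,-0.2692). The tool now closes across their line. I'll take the far one.

```bash
python3 - <<'E'
from h import *
go(([.5113,-.2730,.03],None),([.5113,-.2730,-.0121],None))
E
```

```text
row [0.323, -0.016, 0.529, 0.0, 0.0, 0.0] n>= 4
row [0.0, 0.0, 0.168, 0.0, 0.0, 0.0] n>= 1
```

send_rows([
  [0.18, -0.01, 0.1, 0, 0, 0],
  [0.323, -0.016, 0.2, 0, 0, 0],
  [0.323, -0.016, 0.37, 0, 0, 0],
  [0.323, -0.016, 0.5, 0, 0, 0],
  [0.323, -0.016, 0.529, 0, 0, 0],
  [0.323, -0.016, 0.529, 0, 0, 0],
  [0.323, -0.016, 0.529, 0, 0, 0],
  [0.323, -0.016, 0.529, 0, 0, 0],
])

```text
time_s: 30.05
position: [0.5125, -0.2745, 0.0321]
tcp_rot: [[0.989, -0.148, 0.003], [-0.148, -0.989, -0.003], [0.003, 0.002, -1.0]]
force: [-0.5, -0.5, 0.6]
opening: 0.452
grasp_force: 0.0
```

```bash
python3 - <<'E'
from h import *
pos(); go(([.5113,-.2730,-.0121],None))
E
```

```text
30.05 [ 0.5125 -0.2745  0.0321] F [-0.5 -0.5  0.6] op 0.452 g 0.0
row [-0.006, -0.005, 0.177, 0.0, 0.0, 0.0] n>= 1
```

send_rows([
  [-0.004, -0.004, 0.08, 0, 0, 0],
  [-0.004, -0.004, 0.15, 0, 0, 0],
  [-0.004, -0.004, 0.175, 0, 0, 0],
  [-0.004, -0.004, 0.175, 0, 0, 0],
  [-0.004, -0.004, 0.175, 0, 0, 0],
])

```text
time_s: 30.55
position: [0.5112, -0.2728, -0.0126]
tcp_rot: [[0.989, -0.148, 0.002], [-0.148, -0.989, -0.001], [0.002, 0.001, -1.0]]
force: [0.5, -1.0, -0.7]
opening: 0.451
grasp_force: 0.0
```

send_rows([
  [0, 0, 0, 0, 0, 0],
  [0, 0, 0, 0, 0, 0],
  [0, 0, 0, 0, 0, 0],
  [0, 0, 0, 0, 0, 0],
  [0, 0, 0, 0, 0, 0],
], grip=0.15)

```text
time_s: 31.05
position: [0.5108, -0.2725, -0.0131]
tcp_rot: [[0.989, -0.148, 0.001], [-0.148, -0.989, -0.001], [0.001, 0.001, -1.0]]
force: [-0.2, 0.1, 4.7]
opening: 0.259
grasp_force: 30.0
```

send_rows([
  [0, 0, -0.2, 0, 0, 0],
  [0, 0, -0.4, 0, 0, 0],
  [0.05, -0.15, -0.47, 0, 0, 0],
  [0.1, -0.3, -0.47, 0, 0, 0],
  [0.15, -0.45, -0.47, 0, 0, 0],
  [0.2, -0.6, -0.47, 0, 0, 0],
  [0.24, -0.75, -0.47, 0, 0, 0],
  [0.24, -0.9, -0.47, 0, 0, 0],
  [0.24, -0.9, -0.47, 0, 0, 0],
  [0.24, -0.9, -0.47, 0, 0, 0],
  [0.24, -0.9, -0.47, 0, 0, 0],
])

```text
time_s: 32.15
position: [0.6028, -0.0594, 0.1036]
tcp_rot: [[0.989, -0.148, -0.0], [-0.148, -0.989, -0.0], [-0.0, 0.0, -1.0]]
force: [-0.1, 0.1, 0.8]
opening: 0.259
grasp_force: 30.0
```

```bash
python3 - <<'E'
from h import *
pos(); go(([PK[5][0],PK[5][1],.0505],Rdown(-98.8)));pucks()
E
```

```text
32.15 [ 0.6028 -0.0594  0.1036] F [-0.1  0.1  0.8] op 0.259 g 30.0
row [0.007, -0.294, 0.212, 0.0, 0.0, 0.003] n>= 2
mat [(np.int32(90), [0.4818, -0.2661])]
block []
```

send_rows([
  [0.006, -0.15, 0, 0, 0, 0],
  [0.006, -0.294, 0, 0, 0, 0],
  [0.006, -0.294, 0.05, 0, 0, 0],
  [0.006, -0.294, 0.12, 0, 0, 0],
  [0.006, -0.294, 0.15, 0, 0, 0],
  [0.006, -0.294, 0.15, 0, 0, 0],
  [0.006, -0.294, 0.15, 0, 0, 0],
  [0.006, -0.294, 0.15, 0, 0, 0],
])

```text
time_s: 33.0
position: [0.6161, 0.0131, 0.067]
tcp_rot: [[0.989, -0.149, 0.001], [-0.149, -0.989, -0.0], [0.001, 0.0, -1.0]]
force: [-0.5, 0.3, -0.2]
opening: 0.258
grasp_force: 30.0
```

```bash
python3 - <<'E'
from h import *
pos(); go(([PK[5][0],PK[5][1],.0505],None));pucks()
E
```

```text
33.0 [0.6161 0.0131 0.067 ] F [-0.5  0.3 -0.2] op 0.258 g 30.0
row [-0.003, 0.001, 0.066, 0.0, 0.0, 0.0] n>= 1
mat [(np.int32(89), [0.4819, -0.2661])]
block []
```

send_rows([
  [-0.003, 0, 0.03, 0, 0, 0],
  [-0.003, 0, 0.05, 0, 0, 0],
  [-0.003, 0, 0.067, 0, 0, 0],
  [-0.003, 0, 0.067, 0, 0, 0],
])

```text
time_s: 33.45
position: [0.6147, 0.014, 0.0499]
tcp_rot: [[0.989, -0.148, -0.0], [-0.148, -0.989, -0.0], [-0.0, 0.0, -1.0]]
force: [-1.7, -0.4, 3.8]
opening: 0.258
grasp_force: 32.4
```

send_rows([
  [0, 0, 0, 0, 0, 0],
  [0, 0, 0, 0, 0, 0],
  [0, 0, 0, 0, 0, 0],
  [0, 0, -0.1, 0, 0, 0],
  [0, 0, -0.25, 0, 0, 0],
  [-0.1, 0.2, -0.4, 0, 0, 0],
  [-0.2, 0.4, -0.4, 0, 0, 0],
  [-0.3, 0.6, -0.4, 0, 0, 0],
  [-0.4, 0.75, -0.4, 0, 0, 0],
  [-0.5, 0.9, -0.4, 0, 0, 0],
], grip=0.42)

```text
time_s: 34.45
position: [0.4678, -0.1784, 0.1493]
tcp_rot: [[0.989, -0.147, 0.001], [-0.147, -0.989, 0.0], [0.001, -0.0, -1.0]]
force: [0.6, -0.7, 0.1]
opening: 0.42
grasp_force: 0.0
```

send_rows([
  [-0.145, 0.34, 0, 0, 0, 0],
  [-0.145, 0.34, 0, 0, 0, 0],
  [-0.145, 0.34, 0, 0, 0, 0],
  [-0.145, 0.34, 0, 0, 0, 0],
  [-0.145, 0.34, 0, 0, 0, 0],
  [-0.145, 0.34, 0, 0, 0, 0],
], grip=0.45)

```text
time_s: 35.05
position: [0.4209, -0.2546, 0.1492]
tcp_rot: [[0.989, -0.146, -0.0], [-0.146, -0.989, 0.001], [-0.0, -0.001, -1.0]]
force: [0.1, -0.3, -0.9]
opening: 0.452
grasp_force: 0.0
```

```bash
python3 - <<'E'
from w import *
pos(); im,d,*C=cap('wrist','w8.png')
p=[(c.tolist(),int(a),p.tolist()) for c,a,p in wpucks(C,im,thr=100)]; print(p)
go(([p[0][2][0],p[0][2][1],.03],Rdown(-98.8)))
E
```

```text
35.05 [ 0.4209 -0.2546  0.1492] F [ 0.1 -0.3 -0.9] op 0.452 g 0.0
[([283.9, 130.2], 513, [0.4822, -0.2679, 0.019])]
row [0.25, 0.017, 0.477, -0.0, 0.0, 0.005] n>= 3
```

Last puck at (0.4822, -0.2679), pushed aside 5 mm by the fingers.

send_rows([
  [0.15, 0.01, 0.1, 0, 0, 0.004],
  [0.25, 0.017, 0.25, 0, 0, 0.004],
  [0.25, 0.017, 0.4, 0, 0, 0.004],
  [0.25, 0.017, 0.477, 0, 0, 0.004],
  [0.25, 0.017, 0.477, 0, 0, 0.004],
  [0.25, 0.017, 0.477, 0, 0, 0.004],
  [0.25, 0.017, 0.477, 0, 0, 0.004],
])

```text
time_s: 35.8
position: [0.4827, -0.2699, 0.0316]
tcp_rot: [[0.988, -0.153, 0.002], [-0.153, -0.988, -0.002], [0.002, 0.001, -1.0]]
force: [0.5, 1.3, 0.2]
opening: 0.451
grasp_force: 0.0
```

```bash
python3 - <<'E'
from h import *
pos(); go(([.4822,-.2679,-.0121],None))
E
```

```text
35.8 [ 0.4827 -0.2699  0.0316] F [0.5 1.3 0.2] op 0.451 g 0.0
row [-0.004, -0.008, 0.175, 0.0, 0.0, 0.0] n>= 1
```

send_rows([
  [-0.003, -0.006, 0.08, 0, 0, 0],
  [-0.003, -0.006, 0.15, 0, 0, 0],
  [-0.003, -0.006, 0.174, 0, 0, 0],
  [-0.003, -0.006, 0.174, 0, 0, 0],
  [-0.003, -0.006, 0.174, 0, 0, 0],
])

```text
time_s: 36.3
position: [0.4818, -0.2687, -0.0122]
tcp_rot: [[0.988, -0.154, 0.002], [-0.154, -0.988, -0.001], [0.002, 0.001, -1.0]]
force: [0.0, 0.6, -0.6]
opening: 0.448
grasp_force: 0.0
```

send_rows([
  [0, 0, 0, 0, 0, 0],
  [0, 0, 0, 0, 0, 0],
  [0, 0, 0, 0, 0, 0],
  [0, 0, 0, 0, 0, 0],
  [0, 0, 0, 0, 0, 0],
], grip=0.15)

```text
time_s: 36.8
position: [0.4814, -0.2683, -0.0128]
tcp_rot: [[0.988, -0.154, 0.001], [-0.154, -0.988, -0.001], [0.001, 0.001, -1.0]]
force: [0.2, -0.1, 3.9]
opening: 0.259
grasp_force: 30.0
```

send_rows([
  [0, 0, -0.2, 0, 0, 0],
  [0, 0, -0.4, 0, 0, 0],
  [0.05, -0.15, -0.47, 0, 0, 0],
  [0.1, -0.3, -0.47, 0, 0, 0],
  [0.15, -0.45, -0.47, 0, 0, 0],
  [0.2, -0.6, -0.47, 0, 0, 0],
  [0.3, -0.7, -0.47, 0, 0, 0],
  [0.35, -0.8, -0.47, 0, 0, 0],
  [0.35, -0.8, -0.47, 0, 0, 0],
  [0.35, -0.8, -0.47, 0, 0, 0],
  [0.35, -0.8, -0.47, 0, 0, 0],
])

```text
time_s: 37.9
position: [0.5973, -0.0844, 0.1038]
tcp_rot: [[0.988, -0.155, -0.002], [-0.155, -0.988, 0.0], [-0.002, 0.0, -1.0]]
force: [0.6, 0.3, -1.1]
opening: 0.261
grasp_force: 30.0
```

```bash
python3 - <<'E'
from h import *
pos(); go(([PK[4][0],PK[4][1],.0505],Rdown(-98.8)))
E
```

```text
37.9 [ 0.5973 -0.0844  0.1038] F [ 0.6  0.3 -1.1] op 0.261 g 30.0
row [0.012, -0.188, 0.213, 0.0, 0.001, -0.001] n>= 2
```

send_rows([
  [0.009, -0.1, 0, 0, 0, 0],
  [0.009, -0.188, 0, 0, 0, 0],
  [0.009, -0.188, 0.05, 0, 0, 0],
  [0.009, -0.188, 0.12, 0, 0, 0],
  [0.009, -0.188, 0.15, 0, 0, 0],
  [0.009, -0.188, 0.15, 0, 0, 0],
  [0.009, -0.188, 0.15, 0, 0, 0],
  [0.009, -0.188, 0.15, 0, 0, 0],
])

```text
time_s: 38.7
position: [0.6082, -0.0385, 0.0673]
tcp_rot: [[0.988, -0.155, 0.001], [-0.155, -0.988, -0.0], [0.001, 0.0, -1.0]]
force: [-0.2, -0.1, -1.0]
opening: 0.261
grasp_force: 30.0
```

```bash
python3 - <<'E'
from h import *
pos(); go(([PK[4][0]-.0006,PK[4][1],.0505],None))
E
```

```text
38.7 [ 0.6082 -0.0385  0.0673] F [-0.2 -0.1 -1. ] op 0.261 g 30.0
row [-0.006, 0.0, 0.067, 0.0, 0.0, 0.0] n>= 1
```

send_rows([
  [-0.005, 0, 0.03, 0, 0, 0],
  [-0.005, 0, 0.05, 0, 0, 0],
  [-0.005, 0, 0.067, 0, 0, 0],
  [-0.005, 0, 0.067, 0, 0, 0],
])

```text
time_s: 39.1
position: [0.6066, -0.0376, 0.05]
tcp_rot: [[0.988, -0.154, 0.0], [-0.154, -0.988, -0.0], [0.0, 0.0, -1.0]]
force: [0.1, -0.0, 1.6]
opening: 0.263
grasp_force: 31.0
```

send_rows([
  [0, 0, 0, 0, 0, 0],
  [0, 0, 0, 0, 0, 0],
  [0, 0, 0, 0, 0, 0],
  [0, 0, -0.1, 0, 0, 0],
  [0, 0, -0.25, 0, 0, 0],
  [-0.2, 0, -0.4, 0, 0, 0],
  [-0.4, 0, -0.6, 0, 0, 0],
  [-0.5, 0, -0.6, 0, 0, 0],
  [-0.5, 0, -0.6, 0, 0, 0],
  [-0.5, 0, -0.6, 0, 0, 0],
], grip=0.42)

```text
time_s: 40.1
position: [0.4826, -0.0181, 0.2008]
tcp_rot: [[0.988, -0.154, 0.002], [-0.154, -0.988, -0.0], [0.002, 0.0, -1.0]]
force: [0.8, 0.8, 0.4]
opening: 0.425
grasp_force: 0.0
```

```bash
python3 - <<'E'
from h import *
pos(); im,d,*C=cap('wrist','w9.png'); P=depthpts(d,*C)
K,R,o=C
for x,y in PK:
    q=K@(R.T@(np.array([x,y,.079])-o)); u,v=(q[:2]/q[2]).round().astype(int)
    if 3<u<556 and 3<v<236:
        m=(abs(P[...,0]-x)<.02)&(abs(P[...,1]-y)<.02)&(im.min(2)>175); pts=P[m]
        w=P[v-3:v+4,u-3:u+4].reshape(-1,3); A=np.c_[P[v-8:v+9,u-8:u+9].reshape(-1,3)[:,:2],np.ones(289)]; f=np.linalg.lstsq(A,P[v-8:v+9,u-8:u+9].reshape(-1,3)[:,2],rcond=None)[0]
        print((x,y),(u,v),'z',np.median(w[:,2]).round(4),im[v,u],'slope',f[:2].round(2))
s=readout.read_state(); print(np.round(s['joint_positions'],1))
E
```

```text
40.1 [ 0.4826 -0.0181  0.2008] F [0.8 0.8 0.4] op 0.425 g 0.0
(0.5481, -0.0819) (np.int64(339), np.int64(117)) z 0.0783 [168 166 156] slope [0.04 1.97]
(0.556, -0.0305) (np.int64(280), np.int64(117)) z 0.078 [168 166 155] slope [-0.  0.]
(0.5639, 0.0209) (np.int64(222), np.int64(117)) z 0.0784 [169 167 159] slope [-0.55 -1.86]
(0.5995, -0.0898) (np.int64(341), np.int64(54)) z 0.0782 [213 217 212] slope [-1.97  2.15]
(0.6074, -0.0384) (np.int64(280), np.int64(54)) z 0.0783 [175 173 164] slope [-0.01  0.01]
(0.6153, 0.013) (np.int64(219), np.int64(54)) z 0.0783 [170 167 159] slope [0.   0.01]
[-15.4  19.3 101.8   0.   58.8  83.4]
```

View pics/w9.png

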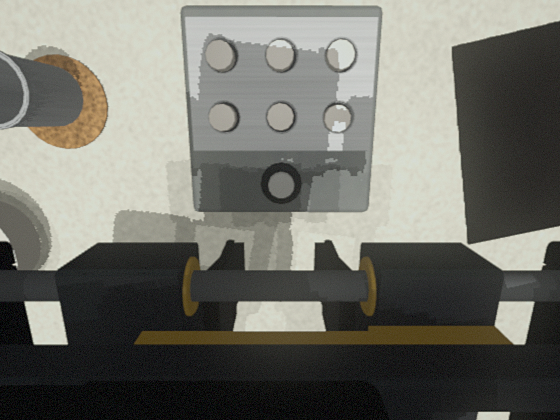

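All six pucks read a top height of 78 mm, level, so they are seated. Next is the beaker. I'll turn the tool to approach it from the mill side, tilted 30° below level.

send_rows([
  [0, 0, -0.3, 0, 0, -1],
  [0, 0, -0.3, 0, 0, -1],
  [0, 0, -0.3, 0, 0, -1],
  [0, 0, -0.3, 0, 0, -1],
  [0, 0, -0.3, 0, 0, -1],
  [0, 0, -0.3, 0, 0, -1],
  [0, 0, -0.3, 0, 0, -1],
  [0, 0, -0.3, 0, 0, -1],
  [0, 0, -0.3, 0, 0, -1],
  [0, 0, -0.3, 0, 0, -1],
  [0, 0, -0.3, 0, 0, -1],
  [0, 0, -0.3, 0, 0, -1],
], grip=1.0)

```text
time_s: 41.35
position: [0.4844, -0.0187, 0.2739]
tcp_rot: [[0.154, 0.988, -0.001], [0.988, -0.154, 0.0], [0.0, -0.001, -1.0]]
force: [-0.2, 0.9, 0.2]
opening: 1.002
grasp_force: 0.0
```

```bash
cat >> h.py <<'E'
def Rt(az,tilt,roll=0):  # tool pointing at azimuth az, tilt deg below level, camera side up, then rolled about tool z
    a,t=np.radians([az,tilt]); z=np.array([np.cos(a)*np.cos(t),np.sin(a)*np.cos(t),-np.sin(t)]); y=np.cross(z,[0,0,1.]); y/=np.linalg.norm(y)
    return np.c_[np.cross(y,z),y,z]@Ro.from_euler('z',roll,degrees=True).as_matrix()
def js(): s=readout.read_state(); print('j',np.round(s['joint_positions'],1))
E
python3 - <<'E'
from h import *
pos();js(); print(Rt(90,30).round(2),Rt(90,90-1e-6).round(2))
R0=np.array(readout.read_state()['tcp_rot']); print(R0.round(2))
go(([.56,.05,.30],Rt(90,60)))
E
```

```text
41.35 [ 0.4844 -0.0187  0.2739] F [-0.2  0.9  0.2] op 1.002 g 0.0
j [-15.5  14.1  95.9   0.   70.   -6.6]
[[ 0.    1.    0.  ]
 [ 0.5  -0.    0.87]
 [ 0.87  0.   -0.5 ]] [[ 0.  1.  0.]
 [ 1. -0.  0.]
 [ 0.  0. -1.]]
[[ 0.15  0.99 -0.  ]
 [ 0.99 -0.15  0.  ]
 [ 0.   -0.   -1.  ]]
row [0.318, 0.256, -0.105, 0.025, 0.332, -0.097] n>= 4
```

Frames agree. First a 30° tilt, to see how the wrist joints respond.

send_rows([
  [0.318, 0.256, -0.105, 0.025, 0.332, -0.097],
  [0.318, 0.256, -0.105, 0.025, 0.332, -0.097],
  [0.318, 0.256, -0.105, 0.025, 0.332, -0.097],
  [0.318, 0.256, -0.105, 0.025, 0.332, -0.097],
  [0.318, 0.256, -0.105, 0.025, 0.332, -0.097],
  [0.318, 0.256, -0.105, 0.025, 0.332, -0.097],
  [0.318, 0.256, -0.105, 0.025, 0.332, -0.097],
])

```text
time_s: 42.05
position: [0.5586, 0.0509, 0.3013]
tcp_rot: [[-0.001, 1.0, 0.001], [0.867, 0.001, 0.498], [0.498, 0.001, -0.867]]
force: [0.7, -0.2, 0.1]
opening: 0.997
grasp_force: 0.0
```

```bash
python3 - <<'E'
from h import *
from scipy.optimize import least_squares
pos();js(); s=readout.read_state(); print(np.round(s['tcp_rot'],3).tolist())
def fk(j,p):
    j=np.radians(j); h,a1,a2,a3,d,L,e=p
    rz=lambda t:Ro.from_euler('z',t); ry=lambda t:Ro.from_euler('y',t)
    r=rz(j[0]); x=r.apply([a1,d,h]); r=r*ry(j[1]); x=x+r.apply([0,0,a2]); r=r*ry(j[2]); x=x+r.apply([e,0,a3]); r=r*rz(S[0]*j[3])*ry(j[4]); x=x+r.apply([0,0,L])
    return x,(r*rz(S[1]*j[5])).as_matrix()
D=[([64.429,30.224,82.088,0,67.689,-10.227],[.165,.602,.1985]),([-12.51,20.72,99.63,.05,59.74,-3.92],[.5005,.0029,.1988]),([-25.12,28.16,86.13,.04,65.85,-16.46],[.5785,-.1484,.1985]),([-15.4,19.3,101.8,0,58.8,83.4],[.4826,-.0181,.2008]),([-15.5,14.1,95.9,0,70,-6.6],[.4844,-.0187,.2739]),(s['joint_positions'],s['position'])]
for S in((1,1),(1,-1),(-1,1),(-1,-1)):
    f=least_squares(lambda p:np.concatenate([fk(j,p)[0]-x for j,x in D]+[.001*(p-[.3,0,.4,.4,.1,.3,0])]),[.3,0,.4,.4,.1,.3,0])
    R=fk(s['joint_positions'],f.x)[1]; print(S,f.x.round(3),abs(f.fun[:-7]).max().round(4)); print((R.T@np.array(s['tcp_rot'])).round(2).tolist())
E
```

```text
42.05 [0.5586 0.0509 0.3013] F [ 0.7 -0.2  0.1] op 0.997 g 0.0
j [-22.7  22.3  86.1  27.5  84.7 -28.5]
[[-0.001, 1.0, 0.001], [0.867, 0.001, 0.498], [0.498, 0.001, -0.867]]
(1, 1) [0.275 0.002 0.589 0.39  0.111 0.329 0.117] 0.0007
[[0.0, -1.0, -0.0], [1.0, 0.0, 0.0], [0.0, -0.0, 1.0]]
(1, -1) [0.275 0.002 0.589 0.39  0.111 0.329 0.117] 0.0007
[[0.84, -0.54, 0.0], [0.54, 0.84, 0.0], [-0.0, -0.0, 1.0]]
(-1, 1) [-0.558 -0.214  0.615  0.453  0.119 -0.231 -0.201] 0.0581
[[0.1, -0.9, -0.42], [0.67, -0.25, 0.7], [-0.74, -0.36, 0.58]]
(-1, -1) [-0.558 -0.214  0.615  0.453  0.119 -0.231 -0.201] 0.0581
[[0.62, -0.7, 0.36], [0.28, 0.62, 0.74], [-0.74, -0.36, 0.58]]
```

The kinematic model fits to 0.7 mm, and pointing left uses +j4, which has plenty of range. Now checking the joints over the grasp and pour poses.

```bash
cat > ik.py <<'E'
from h import *
from scipy.optimize import least_squares
PP=[.275,.002,.589,.39,.111,.329,.117]; TZ=Ro.from_matrix([[0,-1,0],[1,0,0],[0,0,1]])
LO=np.array([-176.69,-43.24,12.49,-82,0,-163.58]);HI=np.array([176.69,126.21,139.97,262,151.66,163.58])
def fk(j):
    j=np.radians(j); h,a1,a2,a3,d,L,e=PP; E=Ro.from_euler
    r=E('z',j[0]); x=r.apply([a1,d,h]); r=r*E('y',j[1]); x=x+r.apply([0,0,a2]); w=x; r=r*E('y',j[2]); x=x+r.apply([e,0,a3]); el=x; r=r*E('z',j[3])*E('y',j[4]); x=x+r.apply([0,0,L])
    return x,(r*E('z',j[5])*TZ),w,el
def ik(x,R,j0):
    def f(j):
        p,r,*_=fk(j); return np.r_[(p-x)*5,(r.inv()*Ro.from_matrix(R)).as_rotvec(),1e-4*np.radians(j-j0)]
    s=least_squares(f,np.clip(j0,LO+.1,HI-.1),bounds=(LO,HI)); return s.x,np.abs(f(s.x)[:6]).max()
def path(steps,j=None):
    j=np.array(readout.read_state()['joint_positions']) if j is None else j
    for n,x,R in steps:
        j,e=ik(np.array(x),R,j); _,_,el,wr=fk(j); print(n,np.round(j,0),'err',e.round(4),'elbow',el.round(2),'wrist',wr.round(2))
    return j
E
python3 - <<'E'
from ik import *
B=np.array([.6165,.2126,.058])
def tcp(c,R,k=.036): return c+k*R[:,2]
for az in(90,75):
  for t in(30,20):
    R=Rt(az,t); print('az',az,'tilt',t)
    st=[('mid',[.56,.05,.3],Rt(90,45)),('stand',tcp(B,R,-.09),R),('grasp',tcp(B,R),R),('lift',tcp(B+[0,0,.15],R),R),('over',tcp(np.array([.51,.33,.2]),Rt(az,10)),Rt(az,10))]
    for s in(1,-1):
        j=path(st if s==1 else st[-1:]) if s==1 else j0
        j0=j
        path([(f'roll{s*r}',tcp(np.array([.51,.33,.17]),Rt(az,5)),Rt(az,5,s*r)) for r in(30,60,90,115,125)],j)
E
```

```text
az 90 tilt 30
mid [-29.  27.  87.  38.  91. -37.] err 0.0 elbow [ 0.29 -0.03  0.8 ] wrist [ 0.56 -0.18  0.53]
stand [-24.  52.  88.  53.  81. -53.] err 0.0 elbow [ 0.47 -0.09  0.64] wrist [ 0.62 -0.15  0.27]
grasp [-14.  57.  90.  62.  72. -57.] err 0.0 elbow [ 0.51 -0.01  0.6 ] wrist [ 0.62 -0.04  0.2 ]
lift [-14.  43.  90.  59.  79. -44.] err 0.0 elbow [0.42 0.01 0.71] wrist [ 0.62 -0.04  0.35]
over [ -8.  50. 107.  79.  84. -67.] err 0.0 elbow [0.46 0.05 0.66] wrist [0.51 0.04 0.25]
roll30 [ -8.  56. 106.  81.  88. -42.] err 0.0 elbow [0.5  0.04 0.6 ] wrist [0.51 0.04 0.2 ]
roll60 [ -8.  56. 106.  81.  88. -12.] err 0.0 elbow [0.5  0.04 0.6 ] wrist [0.51 0.04 0.2 ]
roll90 [ -8.  56. 106.  81.  88.  18.] err 0.0 elbow [0.5  0.04 0.6 ] wrist [0.51 0.04 0.2 ]
roll115 [ -8.  56. 106.  81.  88.  43.] err 0.0 elbow [0.5  0.04 0.6 ] wrist [0.51 0.04 0.2 ]
roll125 [ -8.  56. 106.  81.  88.  53.] err 0.0 elbow [0.5  0.04 0.6 ] wrist [0.51 0.04 0.2 ]
roll-30 [  -8.   56.  106.   81.   88. -102.] err 0.0 elbow [0.5  0.04 0.6 ] wrist [0.51 0.04 0.2 ]
roll-60 [  -8.   56.  106.   81.   88. -13
[... 4075 characters left out ...]
]
roll115 [ -8.  57. 117.  96.  84.  31.] err 0.0 elbow [0.51 0.04 0.6 ] wrist [0.43 0.05 0.2 ]
roll125 [ -8.  57. 117.  96.  84.  41.] err 0.0 elbow [0.51 0.04 0.6 ] wrist [0.43 0.05 0.2 ]
roll-30 [  -8.   57.  117.   96.   84. -114.] err 0.0 elbow [0.51 0.04 0.6 ] wrist [0.43 0.05 0.2 ]
roll-60 [  -8.   57.  117.   96.   84. -144.] err 0.0 elbow [0.51 0.04 0.6 ] wrist [0.43 0.05 0.2 ]
roll-90 [  -8.   54.  113.   92.   82. -164.] err 0.0608 elbow [0.49 0.04 0.62] wrist [0.46 0.05 0.21]
roll-115 [  -7.   47.  106.   81.   76. -164.] err 0.2272 elbow [0.44 0.06 0.68] wrist [0.51 0.05 0.28]
roll-125 [  -5.   44.  104.   77.   74. -164.] err 0.3034 elbow [0.42 0.07 0.7 ] wrist [0.53 0.06 0.3 ]
```

```bash
python3 - <<'E'
from ik import *
R=Rt(90,30); B=np.array([.6165,.2126,.058])
go((B-.09*R[:,2],R),(B+.036*R[:,2],R))
for az in(75,90,100):
  for ax in(.42,.40):
    print(az,ax); c=np.array([ax,.33,.2]); Rg=Rt(90,30)
    j=path([('lift',B+[0,0,.12]+.036*Rg[:,2],Rg),('over',c+.036*Rt(az,10)[:,2],Rt(az,10))])
    path([(f'r{r}',c-[0,0,.03]+.036*Rt(az,5)[:,2],Rt(az,5,r)) for r in(60,120)],j)
E
```

```text
row [-0.105, 0.231, 0.855, 0.0, 0.335, 0.001] n>= 5
row [-0.0, -0.0, 0.504, 0.0, 0.0, 0.0] n>= 3
75 0.42
lift [-14.  46.  91.  59.  78. -47.] err 0.0 elbow [0.44 0.   0.69] wrist [ 0.62 -0.04  0.32]
over [-10.  52. 131.  95.  80. -93.] err 0.0 elbow [0.48 0.03 0.63] wrist [0.35 0.05 0.25]
r60 [-11.  62. 130.  95.  86. -41.] err 0.0 elbow [0.53 0.01 0.56] wrist [0.34 0.05 0.2 ]
r120 [-11.  62. 130.  95.  86.  19.] err 0.0 elbow [0.53 0.01 0.56] wrist [0.34 0.05 0.2 ]
75 0.4
lift [-14.  46.  91.  59.  78. -47.] err 0.0 elbow [0.44 0.   0.69] wrist [ 0.62 -0.04  0.32]
over [-11.  54. 134.  96.  81. -98.] err 0.0 elbow [0.49 0.02 0.62] wrist [0.33 0.05 0.25]
r60 [-11.  63. 133.  95.  86. -46.] err 0.0 elbow [0.54 0.   0.54] wrist [0.32 0.05 0.2 ]
r120 [-11.  63. 133.  95.  86.  14.] err 0.0 elbow [0.54 0.   0.54] wrist [0.32 0.05 0.2 ]
90 0.42
lift [-14.  46.  91.  59.  78. -47.] err 0.0 elbow [0.44 0.   0.69] wrist [ 0.62 -0.04  0.32]
over [-10.  50. 120.  79.  82. -80.] err 0.0 elbow [0.46 0.03 0.66] wrist [0.42 0.04 0.25]
r60 [-10.  57. 119.  80.  86. -26.] err 0.0 elbow [0.51 0.02 0.
[... 539 characters left out ...]
r 0.0 elbow [0.44 0.   0.69] wrist [ 0.62 -0.04  0.32]
over [ -8.  49. 113.  70.  86. -73.] err 0.0 elbow [0.46 0.05 0.66] wrist [0.47 0.05 0.25]
r60 [ -8.  56. 112.  71.  89. -19.] err 0.0 elbow [0.5  0.04 0.6 ] wrist [0.47 0.04 0.2 ]
r120 [ -8.  56. 112.  71.  89.  41.] err 0.0 elbow [0.5  0.04 0.6 ] wrist [0.47 0.04 0.2 ]
100 0.4
lift [-14.  46.  91.  59.  78. -47.] err 0.0 elbow [0.44 0.   0.69] wrist [ 0.62 -0.04  0.32]
over [ -8.  49. 115.  70.  85. -76.] err 0.0 elbow [0.46 0.04 0.66] wrist [0.45 0.05 0.25]
r60 [ -9.  57. 114.  71.  88. -22.] err 0.0 elbow [0.51 0.03 0.6 ] wrist [0.45 0.04 0.2 ]
r120 [ -9.  57. 114.  71.  88.  38.] err 0.0 elbow [0.51 0.03 0.6 ] wrist [0.45 0.04 0.2 ]
```

az 90, axis x 0.42 is well inside all ranges. Moving to the stand-off.

send_rows([
  [-0.03, 0.05, 0.15, 0, 0.09, 0],
  [-0.06, 0.1, 0.3, 0, 0.18, 0],
  [-0.08, 0.15, 0.45, 0, 0.26, 0],
  [-0.1, 0.2, 0.6, 0, 0.335, 0],
  [-0.105, 0.231, 0.75, 0, 0.335, 0],
  [-0.105, 0.231, 0.855, 0, 0.335, 0],
  [-0.105, 0.231, 0.855, 0, 0.335, 0],
  [-0.105, 0.231, 0.855, 0, 0.335, 0],
  [-0.105, 0.231, 0.855, 0, 0.335, 0],
], grip=1.0)

```text
time_s: 42.95
position: [0.6176, 0.1339, 0.1049]
tcp_rot: [[-0.005, 1.0, 0.002], [0.5, 0.001, 0.866], [0.866, 0.005, -0.5]]
force: [0.6, -0.3, 0.4]
opening: 1.003
grasp_force: 0.0
```

```bash
python3 - <<'E'
from h import *
pos();js(); R=Rt(90,30)
im,d,*C=cap('wrist','w10.png'); P=depthpts(d,*C)
m=(P[...,0]>.56)&(P[...,0]<.68)&(P[...,1]>.165)&(P[...,1]<.27)&(P[...,2]>.015)&(P[...,2]<.1); m[238:]=0
p=P[m]; print(len(p)); r=p[(p[:,2]>.079)]; b=p[(p[:,2]<.075)]
print('rim',np.round(circ(r),4),r.max(0).round(4),r.min(0).round(4)); print('body',np.round(circ(b),4), 'x range',b[:,0].min().round(4),b[:,0].max().round(4))
B=np.array([.6165,.2126,.058]); go((B+.036*R[:,2],R))
E
```

```text
42.95 [0.6176 0.1339 0.1049] F [ 0.6 -0.3  0.4] op 1.003 g 0.0
j [-23.8  51.3  88.4  53.4  81.  -53.5]
5747
rim [0.6168 0.2096 0.0308] [0.65   0.2449 0.0891] [0.5837 0.1767 0.079 ]
body [0.6168 0.2096 0.0303] x range 0.585 0.6476
row [-0.005, -0.006, 0.511, 0.001, 0.0, 0.003] n>= 3
```

View pics/w10.png

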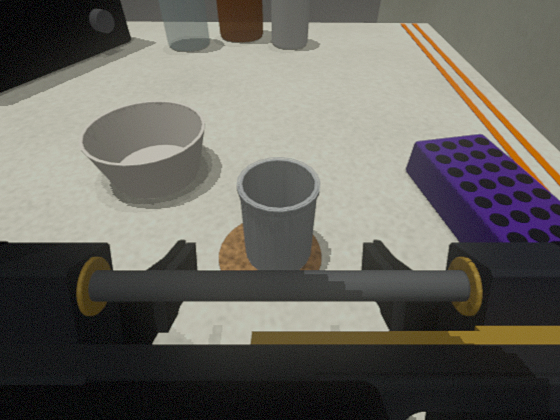

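The beaker is centred between the fingers, with its rim at (278,185) and the bowl at (145,150). Measured axis: (0.6168, 0.210). Advancing along the tool and gripping.

send_rows([
  [-0.004, -0.006, 0.12, 0, 0, 0.002],
  [-0.004, -0.006, 0.25, 0, 0, 0.002],
  [-0.004, -0.006, 0.36, 0, 0, 0.002],
  [-0.004, -0.006, 0.44, 0, 0, 0.002],
  [-0.004, -0.006, 0.5, 0, 0, 0.002],
  [-0.004, -0.006, 0.5, 0, 0, 0.002],
  [-0.004, -0.006, 0.5, 0, 0, 0.002],
])

```text
time_s: 43.7
position: [0.6155, 0.2417, 0.0402]
tcp_rot: [[0.001, 1.0, 0.001], [0.499, -0.001, 0.867], [0.867, -0.0, -0.499]]
force: [0.8, 0.6, 0.3]
opening: 1.001
grasp_force: 0.0
```

send_rows([
  [0, 0, 0, 0, 0, 0],
  [0, 0, 0, 0, 0, 0],
  [0, 0, 0, 0, 0, 0],
  [0, 0, 0, 0, 0, 0],
  [0, 0, 0, 0, 0, 0],
  [0, 0, 0, 0, 0, 0],
], grip=0.5)

```text
time_s: 44.3
position: [0.6156, 0.2418, 0.04]
tcp_rot: [[0.001, 1.0, 0.001], [0.499, -0.002, 0.867], [0.867, -0.0, -0.499]]
force: [0.8, -0.9, 1.6]
opening: 0.735
grasp_force: 30.0
```

```bash
python3 - <<'E'
from h import *
pos();js(); s=readout.read_state(); p=np.array(s['position']); R=np.array(s['tcp_rot']); print(R.round(3).tolist())
D=np.array([.42,.33,.19])-[.6168,.210,.058]; print('delta',D)
go((p+[0,0,.10],None),(p+np.array([D[0]/2,D[1]/2,.13]),Rt(90,18)),([.42,.33+.036,.19-.003],Rt(90,5)))
E
```

```text
44.3 [0.6156 0.2418 0.04  ] F [ 0.8 -0.9  1.6] op 0.735 g 30.0
j [-14.4  56.9  90.6  61.9  72.2 -56.8]
[[0.001, 1.0, 0.001], [0.499, -0.002, 0.867], [0.867, -0.0, -0.499]]
delta [-0.1968  0.12    0.132 ]
row [0.347, -0.0, -0.199, 0.0, 0.0, 0.0] n>= 2
row [0.223, -0.394, 0.148, 0.001, 0.132, -0.001] n>= 3
row [0.144, -0.389, 0.223, -0.0, 0.144, -0.0] n>= 3
```

Gripped at 30 N. I'll lift it and work out where the lip goes in the pour.

send_rows([
  [0.06, 0, -0.034, 0, 0, 0],
  [0.16, 0, -0.09, 0, 0, 0],
  [0.26, 0, -0.15, 0, 0, 0],
  [0.347, 0, -0.2, 0, 0, 0],
  [0.45, 0, -0.26, 0, 0, 0],
  [0.45, 0, -0.26, 0, 0, 0],
  [0.45, 0, -0.26, 0, 0, 0],
])

```text
time_s: 45.0
position: [0.6147, 0.242, 0.1701]
tcp_rot: [[0.0, 1.0, -0.0], [0.5, 0.0, 0.866], [0.866, -0.0, -0.5]]
force: [-0.4, 0.1, -1.5]
opening: 0.736
grasp_force: 30.0
```

```bash
python3 - <<'E'
from ik import *
pos()
R0=Rt(90,30); up=np.array([0,0,1.]); g=-.036*up*0
bt=R0.T@up
G=np.array([.43,.345,.185]) # grip point on beaker axis
for t in(5,0):
  for phi in(0,60,90,100,110,120,130):
    R=Rt(90,t,phi); b=R@bt; mouth=G+.030*b; low=-up+b*(b@up); low/=np.linalg.norm(low)+1e-9; lip=mouth+.032*low; bot=G-.055*b+.032*low
    c=[G-.046*R[:,2]+R@np.array([sx*.0375,sy*.095,0]) for sx in(-1,1) for sy in(-1,1)]
    print(t,phi,'tilt',np.degrees(np.arccos(b[2])).round(0),'mouth',mouth.round(3),'lip',lip.round(3),'botlow',bot.round(3),'body z',min(q[2] for q in c).round(3),'y',max(q[1] for q in c).round(3))
go((G+[.09,-.05,0]+.036*Rt(90,18)[:,2],Rt(90,18)),(G+.036*Rt(90,3)[:,2],Rt(90,3)))
j=path([('m',G+[.09,-.05,0]+.036*Rt(90,18)[:,2],Rt(90,18)),('o',G+.036*Rt(90,3)[:,2],Rt(90,3)),('r',G+.036*Rt(90,3)[:,2],Rt(90,3,70)),('r',G+.036*Rt(90,3)[:,2],Rt(90,3,130))])
E
```

```text
45.0 [0.6147 0.242  0.1701] F [-0.4  0.1 -1.5] op 0.736 g 30.0
5 0 tilt 25.0 mouth [0.43  0.332 0.212] lip [0.43  0.303 0.199] botlow [0.43  0.339 0.122] body z 0.152 y 0.302
5 60 tilt 62.0 mouth [0.452 0.331 0.199] lip [0.465 0.323 0.171] botlow [0.402 0.362 0.131] body z 0.088 y 0.308
5 90 tilt 88.0 mouth [0.456 0.33  0.186] lip [0.457 0.329 0.154] botlow [0.384 0.372 0.151] body z 0.094 y 0.307
5 100 tilt 96.0 mouth [0.456 0.33  0.182] lip [0.453 0.331 0.15 ] botlow [0.38  0.375 0.159] body z 0.089 y 0.308
5 110 tilt 105.0 mouth [0.454 0.329 0.177] lip [0.448 0.334 0.146] botlow [0.378 0.378 0.168] body z 0.087 y 0.308
5 120 tilt 113.0 mouth [0.452 0.329 0.173] lip [0.442 0.336 0.144] botlow [0.379 0.382 0.177] body z 0.088 y 0.308
5 130 tilt 121.0 mouth [0.45  0.329 0.17 ] lip [0.437 0.339 0.142] botlow [0.381 0.385 0.186] body z 0.092 y 0.308
0 0 tilt 30.0 mouth [0.43  0.33  0.211] lip [0.43  0.302 0.195] botlow [0.43  0.345 0.121] body z 0.148 y 0.299
0 60 tilt 64.0 mouth [0.452 0.33  0.198] lip [0.464 0.322 0.169] botlow [0.4   0.365 0.132] body z 0.084 y 0.299
0 90 tilt 90.0 
[... 310 characters left out ...]
z 0.083 y 0.299
0 120 tilt 116.0 mouth [0.452 0.33  0.172] lip [0.441 0.338 0.143] botlow [0.377 0.38  0.18 ] body z 0.084 y 0.299
0 130 tilt 124.0 mouth [0.45  0.33  0.168] lip [0.436 0.341 0.142] botlow [0.379 0.383 0.189] body z 0.088 y 0.299
row [0.188, -0.379, 0.295, -0.0, 0.134, -0.0] n>= 3
row [0.099, -0.36, 0.185, -0.0, 0.167, -0.0] n>= 3
m [-11.  47. 106.  72.  79. -63.] err 0.0 elbow [0.45 0.03 0.68] wrist [0.52 0.02 0.28]
o [ -8.  56. 117.  82.  88. -84.] err 0.0 elbow [0.5  0.04 0.6 ] wrist [0.43 0.05 0.2 ]
r [ -8.  56. 117.  82.  88. -14.] err 0.0 elbow [0.5  0.04 0.6 ] wrist [0.43 0.05 0.2 ]
r [ -8.  56. 117.  82.  88.  46.] err 0.0 elbow [0.5  0.04 0.6 ] wrist [0.43 0.05 0.2 ]
```

send_rows([
  [0.05, -0.1, 0.08, 0, 0.035, 0],
  [0.1, -0.2, 0.15, 0, 0.07, 0],
  [0.15, -0.3, 0.23, 0, 0.1, 0],
  [0.188, -0.379, 0.295, 0, 0.134, 0],
  [0.188, -0.379, 0.295, 0, 0.134, 0],
  [0.188, -0.379, 0.295, 0, 0.134, 0],
  [0.188, -0.379, 0.295, 0, 0.134, 0],
])

```text
time_s: 45.7
position: [0.5217, 0.3288, 0.1732]
tcp_rot: [[0.001, 1.0, 0.001], [0.308, -0.002, 0.952], [0.952, -0.0, -0.308]]
force: [0.4, -0.2, -2.1]
opening: 0.736
grasp_force: 30.0
```

```bash
python3 - <<'E'
from h import *
pos(); G=np.array([.425,.35,.172]); go((G+.036*Rt(90,3)[:,2],Rt(90,3)))
E
```

```text
45.7 [0.5217 0.3288 0.1732] F [ 0.4 -0.2 -2.1] op 0.736 g 30.0
row [0.058, -0.387, 0.221, 0.001, 0.166, -0.0] n>= 3
```

send_rows([
  [0.02, -0.13, 0.07, 0, 0.05, 0],
  [0.04, -0.26, 0.14, 0, 0.1, 0],
  [0.058, -0.387, 0.221, 0, 0.166, 0],
  [0.058, -0.387, 0.221, 0, 0.166, 0],
  [0.058, -0.387, 0.221, 0, 0.166, 0],
  [0.058, -0.387, 0.221, 0, 0.166, 0],
  [0.058, -0.387, 0.221, 0, 0.166, 0],
])

```text
time_s: 46.4
position: [0.4258, 0.3857, 0.1715]
tcp_rot: [[-0.004, 1.0, 0.002], [0.052, -0.002, 0.999], [0.999, 0.004, -0.052]]
force: [-0.4, -0.2, -1.2]
opening: 0.736
grasp_force: 30.0
```

```bash
python3 - <<'E'
from h import *
pos(); js(); G=np.array([.425,.35,.172]); go((G+.036*Rt(90,3)[:,2],Rt(90,3)))
E
```

```text
46.4 [0.4258 0.3857 0.1715] F [-0.4 -0.2 -1.2] op 0.736 g 30.0
j [ -7.3  57.8 117.8  82.6  87.6 -85.8]
row [-0.005, -0.003, 0.001, 0.002, -0.0, 0.002] n>= 1
```

In place. Rolling the beaker slowly to tip it.

send_rows([
  [0, 0, 0, 0, 0, 0.08],
  [0, 0, 0, 0, 0, 0.16],
  [0, 0, 0, 0, 0, 0.24],
  [0, 0, 0, 0, 0, 0.32],
  [0, 0, 0, 0, 0, 0.4],
  [0, 0, 0, 0, 0, 0.48],
  [0, 0, 0, 0, 0, 0.56],
  [0, 0, 0, 0, 0, 0.64],
  [0, 0, 0, 0, 0, 0.7],
  [0, 0, 0, 0, 0, 0.75],
  [0, 0, 0, 0, 0, 0.8],
  [0, 0, 0, 0, 0, 0.84],
])

```text
time_s: 47.6
position: [0.4253, 0.3859, 0.1718]
tcp_rot: [[0.968, 0.249, 0.002], [0.011, -0.051, 0.999], [0.249, -0.967, -0.052]]
force: [1.3, 0.3, -1.7]
opening: 0.741
grasp_force: 30.0
```

send_rows([
  [0, 0, 0, 0, 0, 0.03],
  [0, 0, 0, 0, 0, 0.06],
  [0, 0, 0, 0, 0, 0.09],
  [0, 0, 0, 0, 0, 0.12],
  [0, 0, 0, 0, 0, 0.15],
  [0, 0, 0, 0, 0, 0.18],
  [0, 0, 0, 0, 0, 0.21],
  [0, 0, 0, 0, 0, 0.24],
  [0, 0, 0, 0, 0, 0.27],
  [0, 0, 0, 0, 0, 0.3],
  [0, 0, 0, 0, 0, 0.33],
  [0, 0, 0, 0, 0, 0.36],
])

```text
time_s: 48.8
position: [0.4253, 0.3859, 0.1718]
tcp_rot: [[0.952, -0.307, 0.002], [-0.018, -0.049, 0.999], [-0.307, -0.95, -0.052]]
force: [-1.1, 0.6, -2.0]
opening: 0.734
grasp_force: 30.0
```

send_rows([
  [0, 0, 0, 0, 0, 0.04],
  [0, 0, 0, 0, 0, 0.08],
  [0, 0, 0, 0, 0, 0.12],
  [0, 0, 0, 0, 0, 0.16],
  [0, 0, 0, 0, 0, 0.2],
  [0, 0, 0, 0, 0, 0.22],
  [0, 0, 0, 0, 0, 0.22],
  [0, 0, 0, 0, 0, 0.22],
  [0, 0, 0, 0, 0, 0.22],
  [0, 0, 0, 0, 0, 0.22],
  [0, 0, 0, 0, 0, 0.22],
  [0, 0, 0, 0, 0, 0.22],
])

```text
time_s: 50.0
position: [0.4237, 0.3864, 0.1707]
tcp_rot: [[0.789, -0.614, 0.001], [-0.032, -0.04, 0.999], [-0.613, -0.788, -0.051]]
force: [0.1, 0.6, -0.5]
opening: 0.737
grasp_force: 30.0
```

```bash
python3 - <<'E'
from h import *
pos(); js(); im,d,*C=cap('top'); im2,d2,*C2=cap('scene'); 
a=cv2.resize(im[150:330,60:280],(489,400)); b=cv2.resize(im2[90:230,260:420],(457,400))[:,:311]
cv2.imwrite('pics/pour.png',np.hstack([a,b])[:,:,::-1])
s=readout.read_state(); print(np.round(s['tcp_rot'],3).tolist())
E
```

```text
50.0 [0.4237 0.3864 0.1707] F [ 0.1  0.6 -0.5] op 0.737 g 30.0
j [ -7.3  57.9 117.9  82.6  87.6  42. ]
[[0.789, -0.614, 0.001], [-0.032, -0.04, 0.999], [-0.613, -0.788, -0.051]]
```

send_rows([
  [0, 0, 0, 0, 0, -0.09],
  [0, 0, 0, 0, 0, -0.18],
  [0, 0, 0, 0, 0, -0.27],
  [0, 0, 0, 0, 0, -0.36],
  [0, 0, 0, 0, 0, -0.45],
  [0, 0, 0, 0, 0, -0.54],
  [0, 0, 0, 0, 0, -0.63],
  [0, 0, 0, 0, 0, -0.72],
  [0, 0, 0, 0, 0, -0.72],
])

```text
time_s: 51.0
position: [0.4237, 0.3865, 0.1707]
tcp_rot: [[0.892, 0.452, 0.001], [0.023, -0.046, 0.999], [0.452, -0.891, -0.051]]
force: [0.3, -0.1, -1.1]
opening: 0.736
grasp_force: 30.0
```

send_rows([
  [0, 0, 0, 0, 0, -0.09],
  [0, 0, 0, 0, 0, -0.18],
  [0, 0, 0, 0, 0, -0.27],
  [0, 0, 0, 0, 0, -0.36],
  [0, 0, 0, 0, 0, -0.45],
  [0, 0, 0, 0, 0, -0.54],
  [0, 0, 0, 0, 0, -0.63],
  [0, 0, 0, 0, 0, -0.7],
  [0, 0, 0, 0, 0, -0.7],
  [0, 0, 0, 0, 0, -0.7],
])

```text
time_s: 52.0
position: [0.4238, 0.3864, 0.1707]
tcp_rot: [[0.005, 1.0, 0.001], [0.051, -0.001, 0.999], [0.999, -0.005, -0.051]]
force: [-0.3, 0.1, -0.9]
opening: 0.735
grasp_force: 30.0
```

```bash
python3 - <<'E'
from h import *
pos(); js(); G=np.array([.52,.30,.20]); go((G+.036*Rt(90,18)[:,2],Rt(90,18)),(np.array([.613,.209,.16])+.036*Rt(90,30)[:,2],Rt(90,30)))
E
```

```text
52.0 [0.4238 0.3864 0.1707] F [-0.3  0.1 -0.9] op 0.735 g 30.0
j [ -7.3  57.9 117.9  82.6  87.6 -85.6]
row [0.064, 0.385, -0.212, -0.0, -0.168, -0.004] n>= 3
row [-0.295, 0.372, -0.3, 0.0, -0.133, -0.0] n>= 3
```

send_rows([
  [0.02, 0.1, -0.05, 0, -0.04, 0],
  [0.03, 0.2, -0.11, 0, -0.08, -0.002],
  [0.05, 0.3, -0.16, 0, -0.13, -0.004],
  [0.064, 0.385, -0.212, 0, -0.168, -0.004],
  [0.064, 0.385, -0.212, 0, -0.168, -0.004],
  [0.064, 0.385, -0.212, 0, -0.168, -0.004],
  [0.064, 0.385, -0.212, 0, -0.168, -0.004],
])

```text
time_s: 52.7
position: [0.5179, 0.3348, 0.1886]
tcp_rot: [[-0.0, 1.0, -0.001], [0.309, 0.001, 0.951], [0.951, -0.0, -0.309]]
force: [-0.8, 0.3, -1.7]
opening: 0.734
grasp_force: 30.0
```

send_rows([
  [-0.07, 0.1, -0.08, 0, -0.035, 0],
  [-0.15, 0.2, -0.15, 0, -0.07, 0],
  [-0.22, 0.3, -0.23, 0, -0.1, 0],
  [-0.295, 0.372, -0.3, 0, -0.133, 0],
  [-0.295, 0.372, -0.3, 0, -0.133, 0],
  [-0.295, 0.372, -0.3, 0, -0.133, 0],
  [-0.295, 0.372, -0.3, 0, -0.133, 0],
])

```text
time_s: 53.4
position: [0.6107, 0.2414, 0.142]
tcp_rot: [[-0.001, 1.0, -0.002], [0.498, 0.002, 0.867], [0.867, -0.0, -0.498]]
force: [0.6, 0.6, -0.8]
opening: 0.738
grasp_force: 30.0
```

```bash
python3 - <<'E'
from h import *
pos(); s=readout.read_state(); print(np.round(s['tcp_rot'],3).tolist()); go(([.6125,.2405,.060],Rt(90,30)),([.6125,.2405,.0405],Rt(90,30)))
E
```

```text
53.4 [0.6107 0.2414 0.142 ] F [ 0.6  0.6 -0.8] op 0.738 g 30.0
[[-0.001, 1.0, -0.002], [0.498, 0.002, 0.867], [0.867, -0.0, -0.498]]
row [-0.286, 0.007, 0.16, -0.001, -0.001, 0.001] n>= 2
row [-0.068, 0.0, 0.039, 0.0, 0.0, 0.0] n>= 1
```

send_rows([
  [-0.1, 0.007, 0.056, 0, 0, 0],
  [-0.2, 0.007, 0.112, 0, 0, 0],
  [-0.286, 0.007, 0.16, 0, 0, 0],
  [-0.31, 0.007, 0.174, 0, 0, 0],
  [-0.33, 0.007, 0.185, 0, 0, 0],
  [-0.345, 0.007, 0.194, 0, 0, 0],
  [-0.353, 0.007, 0.198, 0, 0, 0],
  [-0.353, 0.007, 0.198, 0, 0, 0],
  [-0.353, 0.007, 0.198, 0, 0, 0],
])

```text
time_s: 54.3
position: [0.6159, 0.2388, 0.0424]
tcp_rot: [[-0.005, 1.0, 0.003], [0.5, 0.0, 0.866], [0.866, 0.006, -0.5]]
force: [0.4, -0.4, -2.0]
opening: 0.735
grasp_force: 30.0
```

send_rows([
  [-0.005, 0, 0.003, 0, 0, 0],
  [-0.008, 0, 0.0045, 0, 0, 0],
  [-0.008, 0, 0.0045, 0, 0, 0],
  [-0.008, 0, 0.0045, 0, 0, 0],
])

```text
time_s: 54.7
position: [0.6158, 0.2388, 0.0402]
tcp_rot: [[-0.005, 1.0, 0.003], [0.499, 0.0, 0.867], [0.867, 0.005, -0.499]]
force: [0.8, -2.2, 2.3]
opening: 0.733
grasp_force: 30.0
```

Light contact (about 2 N), so the beaker is on the coaster. I'll open, back off along the tool and look.

send_rows([
  [0, 0, 0, 0, 0, 0],
  [0, 0, 0, 0, 0, 0],
  [0, 0, 0, 0, 0, 0],
  [0, 0, 0, 0, 0, 0],
  [0, 0, 0, 0, 0, 0],
  [0, 0, -0.1, 0, 0, 0],
  [0, 0, -0.25, 0, 0, 0],
  [0, 0, -0.4, 0, 0, 0],
  [0, 0, -0.55, 0, 0, 0],
  [0, 0, -0.65, 0, 0, 0],
  [0, 0, -0.65, 0, 0, 0],
  [0, 0, -0.65, 0, 0, 0],
], grip=1.0)

```text
time_s: 55.9
position: [0.6151, 0.098, 0.1206]
tcp_rot: [[-0.004, 1.0, 0.003], [0.5, -0.0, 0.866], [0.866, 0.005, -0.5]]
force: [-0.5, 0.0, 0.2]
opening: 1.002
grasp_force: 0.0
```

```bash
python3 - <<'E'
from h import *
pos(); im,d,*C=cap('wrist'); P=depthpts(d,*C)
m=(P[...,0]>.56)&(P[...,0]<.68)&(P[...,1]>.16)&(P[...,1]<.27)&(P[...,2]>.015)&(P[...,2]<.1); m[238:]=0
p=P[m]; r=p[p[:,2]>.079]; print('rim',np.round(circ(r),4),'z',np.percentile(r[:,2],[2,50,98]).round(4))
f=np.linalg.lstsq(np.c_[r[:,:2],np.ones(len(r))],r[:,2],rcond=None)[0]; print('rim slope',f[:2].round(3))
it,dt,*Ct=cap('top'); T=depthpts(dt,*Ct)
w=(np.hypot(T[...,0]-.616,T[...,1]-.21)<.02); print('beaker inside z',np.percentile(T[w][:,2],[5,50,95]).round(3))
g=it.min(2); w=(np.hypot(T[...,0]-.466,T[...,1]-.337)<.05)&(T[...,2]<.05); print('bowl floor z',np.percentile(T[w][:,2],[5,50,90,99]).round(3))
a=cv2.resize(it[165:300,90:235],(537,500),interpolation=cv2.INTER_CUBIC); b=im[60:240,60:340]; b=cv2.resize(b,(260,167)); pad=np.zeros((500,260,3),np.uint8); pad[:167]=b
cv2.imwrite('pics/fin.png',np.hstack([a,pad])[:,:,::-1])
E
```

```text
55.9 [0.6151 0.098  0.1206] F [-0.5  0.   0.2] op 1.002 g 0.0
rim [0.6158 0.2069 0.0309] z [0.0793 0.0866 0.0885]
rim slope [ 0.001 -0.013]
beaker inside z [0.003 0.007 0.01 ]
bowl floor z [0.001 0.004 0.012 0.021]
```

View pics/fin.png

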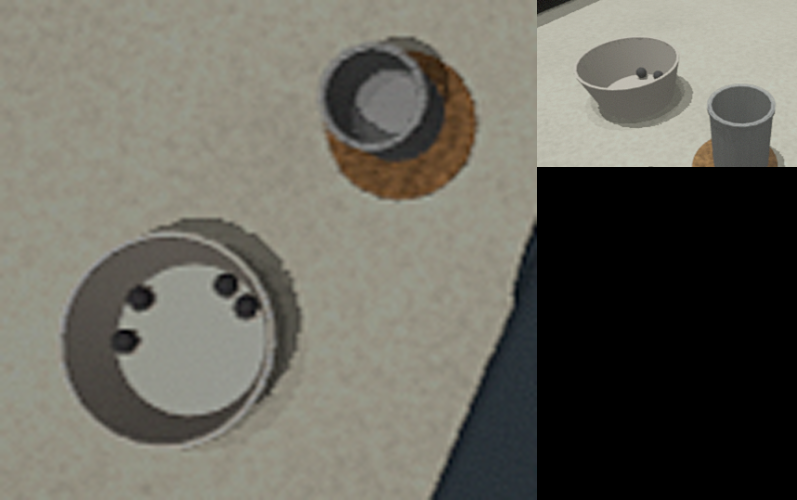

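The last picture shows four balls lying in the bowl, at (140,298), (125,341), (227,286) and (246,306). The beaker stands upright on the coaster and its floor is bare, so it is empty. I'll check numerically for stray balls and locate the button.

send_rows([
  [0.15, -0.05, -0.15, 0, -0.08, 0],
  [0.25, -0.1, -0.3, 0, -0.16, 0],
  [0.3, -0.15, -0.45, 0, -0.24, 0],
  [0.3, -0.231, -0.6, 0, -0.335, 0],
  [0.3, -0.231, -0.6, 0, -0.335, 0],
  [0.3, -0.231, -0.6, 0, -0.335, 0],
  [0.3, -0.231, -0.6, 0, -0.335, 0],
], grip=0.0)

```text
time_s: 56.7
position: [0.5559, 0.0072, 0.2586]
tcp_rot: [[-0.002, 1.0, 0.0], [0.866, 0.002, 0.5], [0.5, 0.001, -0.866]]
force: [0.0, -0.1, -0.5]
opening: 0.451
grasp_force: 0.0
```

```bash
python3 - <<'E'
from h import *
pos(); z=np.load('top0.npz'); C=[z[k] for k in 'KRo']; print('button',onplane((290.8,247.9),.067,*C).round(4), 'from lattice', (np.array(PK[1])-np.array([.988,-.152])*.06).round(4))
b0=cv2.resize(z['im'][178:202,178:206],None,fx=8,fy=8,interpolation=cv2.INTER_CUBIC)
it,*_=cap('top'); dif=(z['im'].max(2).astype(int)-it.max(2))
m=((it.max(2)<75)&(dif>50)).astype(np.uint8); n,l,s,c=cv2.connectedComponentsWithStats(m)
print('new dark blobs',[(c[i].round(0).tolist(),int(s[i,4])) for i in range(1,n) if 8<s[i,4]<80])
g=b0.max(2); 
for t in (45,55,65):
    n,l,s,c=cv2.connectedComponentsWithStats((g<t).astype(np.uint8)); print(t,[(c[i].round(0).tolist(),int(s[i,4])) for i in range(1,n) if s[i,4]>300])
go(([.495,-.022,.2],Rdown(0)))
E
```

```text
56.7 [0.5559 0.0072 0.2586] F [ 0.  -0.1 -0.5] op 0.451 g 0.0
button [ 0.4917 -0.0203  0.067 ] from lattice [ 0.4967 -0.0214]
new dark blobs [([311.0, 147.0], 15), ([297.0, 208.0], 17), ([430.0, 223.0], 62), ([397.0, 225.0], 78), ([151.0, 241.0], 29), ([128.0, 245.0], 30), ([303.0, 246.0], 11), ([432.0, 247.0], 74), ([156.0, 247.0], 30), ([293.0, 248.0], 19), ([395.0, 251.0], 77), ([124.0, 256.0], 30), ([398.0, 278.0], 65), ([432.0, 281.0], 67), ([214.0, 382.0], 13), ([132.0, 389.0], 48), ([102.0, 414.0], 28)]
45 [([66.0, 90.0], 17685), ([209.0, 131.0], 3519), ([177.0, 95.0], 954)]
55 [([69.0, 92.0], 19744), ([206.0, 103.0], 5136), ([177.0, 95.0], 1176)]
65 [([71.0, 93.0], 21104), ([205.0, 95.0], 6050), ([177.0, 96.0], 1423)]
row [-0.217, -0.244, 0.144, 0.0, -0.333, 0.001] n>= 4
```

send_rows([
  [-0.06, -0.06, 0.04, 0, -0.09, 0],
  [-0.12, -0.12, 0.08, 0, -0.18, 0],
  [-0.18, -0.18, 0.11, 0, -0.26, 0],
  [-0.217, -0.244, 0.144, 0, -0.333, 0],
  [-0.217, -0.244, 0.144, 0, -0.333, 0],
  [-0.217, -0.244, 0.144, 0, -0.333, 0],
  [-0.217, -0.244, 0.144, 0, -0.333, 0],
  [-0.217, -0.244, 0.144, 0, -0.333, 0],
])

```text
time_s: 57.55
position: [0.4975, -0.0246, 0.2019]
tcp_rot: [[0.001, 1.0, 0.006], [1.0, -0.001, -0.002], [-0.002, 0.006, -1.0]]
force: [-0.5, 0.1, -0.2]
opening: 0.007
grasp_force: 0.0
```

```bash
python3 - <<'E'
from h import *
pos(); im,d,*C=cap('top'); T=depthpts(d,*C)
for u,v in((214,382),(132,389),(102,414),(60,330)): print((u,v),T[v-3:v+4,u-3:u+4,2].max().round(4),T[v,u].round(3),im[v,u])
im,d,*C=cap('wrist'); P=depthpts(d,*C)
for x,y in PK:
    q=C[0]@(C[1].T@(np.array([x,y,.079])-C[2])); u,v=(q[:2]/q[2]).round().astype(int)
    if 3<u<556 and 3<v<236: print((x,y),P[v-3:v+4,u-3:u+4,2].mean().round(4),im[v,u])
w=(np.hypot(P[...,0]-.4945,P[...,1]+.021)<.025)&(P[...,2]>.062)&(P[...,2]<.072); w[238:]=0; print('button wrist',w.sum(),P[w].mean(0).round(4) if w.any() else '')
go(([.4945,-.0212,.06],Rdown(0)))
E
```

```text
57.55 [ 0.4975 -0.0246  0.2019] F [-0.5  0.1 -0.2] op 0.007 g 0.0
(214, 382) 0.6855 [0.359 0.059 0.68 ] [17 21 27]
(132, 389) 0.0048 [ 0.155  0.346 -0.003] [126 127 115]
(102, 414) 0.003 [ 0.097  0.414 -0.004] [123 118 109]
(60, 330) 1.1123 [ 0.287  0.526 -0.004] [122 119 106]
(0.556, -0.0305) 0.0781 [145 144 136]
(0.5639, 0.0209) 0.0783 [142 139 129]
(0.6074, -0.0384) 0.0781 [164 159 148]
(0.6153, 0.013) 0.0782 [163 159 151]
button wrist 506 [ 0.4915 -0.0201  0.0659]
row [0.014, -0.013, 0.568, 0.004, 0.001, -0.001] n>= 3
```

No strays: those blobs are arm and shadow. The seated pucks still read 78 mm. Going down over the button at (0.4925, -0.0205).

send_rows([
  [0.016, -0.019, 0.15, 0, 0, 0],
  [0.016, -0.019, 0.3, 0, 0, 0],
  [0.016, -0.019, 0.45, 0, 0, 0],
  [0.016, -0.019, 0.55, 0, 0, 0],
  [0.016, -0.019, 0.588, 0, 0, 0],
  [0.016, -0.019, 0.588, 0, 0, 0],
  [0.016, -0.019, 0.588, 0, 0, 0],
])

```text
time_s: 58.35
position: [0.4931, -0.0203, 0.0556]
tcp_rot: [[0.0, 1.0, 0.007], [1.0, -0.0, -0.003], [-0.003, 0.007, -1.0]]
force: [-0.2, 0.4, -0.6]
opening: 0.01
grasp_force: 0.0
```

send_rows([
  [0, 0, 0.02, 0, 0, 0],
  [0, 0, 0.04, 0, 0, 0],
  [0, 0, 0.06, 0, 0, 0],
  [0, 0, 0.06, 0, 0, 0],
])

```text
time_s: 58.75
position: [0.4929, -0.02, 0.0399]
tcp_rot: [[-0.0, 1.0, 0.007], [1.0, 0.0, -0.003], [-0.003, 0.007, -1.0]]
force: [0.3, -1.0, 3.0]
opening: 0.002
grasp_force: 1.8
```

send_rows([
  [0, 0, 0.008, 0, 0, 0],
  [0, 0, 0.016, 0, 0, 0],
  [0, 0, 0.016, 0, 0, 0],
  [0, 0, 0.016, 0, 0, 0],
])

```text
time_s: 59.15
position: [0.493, -0.02, 0.0377]
tcp_rot: [[-0.001, 1.0, 0.007], [1.0, 0.001, -0.003], [-0.003, 0.007, -1.0]]
force: [-2.1, 0.6, 17.7]
opening: 0.006
grasp_force: 8.9
```

17.7 N against a 5 N spring means the button is at its stop. Lifting clear, then checking and handing in.

send_rows([
  [0, 0, -0.1, 0, 0, 0],
  [0, 0, -0.3, 0, 0, 0],
  [0, 0, -0.5, 0, 0, 0],
  [0, 0, -0.6, 0, 0, 0],
  [0, 0, -0.6, 0, 0, 0],
  [0, 0, -0.6, 0, 0, 0],
  [0, 0, -0.6, 0, 0, 0],
  [0, 0, -0.6, 0, 0, 0],
])

```text
time_s: 59.95
position: [0.4901, -0.0192, 0.1841]
tcp_rot: [[-0.0, 1.0, 0.001], [1.0, 0.0, -0.001], [-0.001, 0.001, -1.0]]
force: [0.3, 0.8, 0.5]
opening: 0.003
grasp_force: 0.0
```

```bash
python3 - <<'E'
from h import *
pos(); im,d,*C=cap('wrist'); P=depthpts(d,*C)
w=(np.hypot(P[...,0]-.4925,P[...,1]+.0205)<.008); w[238:]=0; print('button z',np.median(P[w][:,2]).round(4) if w.any() else None)
for x,y in PK:
    q=C[0]@(C[1].T@(np.array([x,y,.079])-C[2])); u,v=(q[:2]/q[2]).round().astype(int)
    if 3<u<556 and 3<v<236: print((x,y),P[v-3:v+4,u-3:u+4,2].mean().round(4))
im,d,*C=cap('scene'); P=depthpts(d,*C)
for x,y in PK:
    q=C[0]@(C[1].T@(np.array([x,y,.079])-C[2])); u,v=(q[:2]/q[2]).round().astype(int); print('scene',P[v-1:v+2,u-1:u+2,2].mean().round(4),im[v,u])
print(ticket.hand_in())
E
```

```text
59.95 [ 0.4901 -0.0192  0.1841] F [0.3 0.8 0.5] op 0.003 g 0.0
button z 0.0662
(0.556, -0.0305) 0.0784
(0.5639, 0.0209) 0.0784
(0.6074, -0.0384) 0.0782
(0.6153, 0.013) 0.0783
scene 0.0788 [170 162 154]
scene 0.0797 [103  97  91]
scene 0.08 [87 82 77]
scene 0.0784 [131 125 117]
scene 0.0786 [113 107 101]
scene 0.0793 [112 107 101]
the job is handed in; nothing more can be done
None
```

The job is handed in at about 60 s, with no verdict returned: six pucks measured seated, four balls seen in the bowl, the empty beaker upright on its coaster, the start button pressed and back up, and the jar and tip box not touched.

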